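# Pry the retaining ring out of a lens cell

## Task

Take the pick from its rack, put its toe under the end of the copper retaining ring that lies over the open pocket of the dark lens cell, lift that end up past its spring catch, and hang the pick back upright in its rack. Then take hold of the ring, draw it out of the cell, and lay it flat in the empty grey tray without dropping it. Do not touch the glass lens or disturb the other things on the bench.

Things in the scene. Friction and masses are not known exactly. Their poses are not given: they have to be found in the camera images.
- cell: Round dark steel lens cell fixed to the bench, 160 mm across, 52 mm high. Origin: centre of underside, z up; angles (deg) anticlockwise from its x. The ring lies 36 mm up in a rebate of radius 61 mm. Outer wall (radius 61 to 74 mm): 40 mm high at 126-160 and 200-230 deg, none at 160-200, else 52 mm. Bore radius 45 mm.
- cell_pry (a point): Point of the cell at seat level (36 mm up) just under the ring end to be pried: radius 55 mm at 158 deg. From 134 to 195 deg the seat is cut away to a pocket, floor 16 mm up, open to the bore and (160-200 deg) to the outside. It runs under this ring end only; a stop block 41 mm high is beside the other. Toe goes under along (0.37, 0.93) in the cell's x, y.
- cell_catch (a point): Nose of the steel spring catch, 12 mm wide, 50 mm up at 118 deg of the cell; it reaches 4 mm over the ring's rim. A lift of about 4 to 8 N at the pried end pushes it outward and it springs back under the ring (raise that end 14 to 20 mm, no more). The ring then rests on it, tilted about 7 deg, pried end about 12 mm up.
- cell_lip (a point): Middle of the edge of the fixed lip at 295 deg of the cell, opposite the catch. It overhangs the ring by 3 mm from 260 to 330 deg, underside 1.5 mm above the flat ring. Once tilted on the catch, the ring leaves the lip when it is drawn about 10 to 15 mm from here towards the catch side; then it lifts out.
- ring_mid (a point): Centre of the split retaining ring, half-way up. Copper-coloured flat ring: outer diameter 120 mm, inner 100, 6 mm thick, about 90 g, gap of 44 deg (41 mm) centred on its -x side; z up. It starts in the cell, axes parallel to the cell's.
- ring_end (a point): Middle of the end face of the ring at 158 deg in the ring's frame (10 mm wide, 6 mm thick): the end to be pried. Axes as the ring.
- pick_mid (a point): Centre of the pick's black handle (20 x 20 mm, 76 mm tall), z up along it, x towards the toe. Hold it upright. Under the handle: a 30 mm square collar 6 mm thick (underside 44 mm below this point), then an 8 mm square steel shank ending with the toe 102 mm below this point. 140 mm in all, about 120 g.
- pick_tip (a point): End of the pick's toe. The toe is 7 mm wide, 5 mm thick and stands out 14 mm from the shank (18 mm from its axis) along the pick's x; this point is 99.5 mm below the handle's centre.
- rack_hang (a point): Point of the fixed aluminium rack mid-way between its two prongs, at their top (78 mm up), where the pick's axis hangs. x along the prongs to their free ends, z up. Prongs 20 mm apart, 10 mm wide, from 64 mm behind to 26 mm before this point; the collar rests on both, the toe along x passes between them from above. Back plate no higher than the prongs.
- tray: Empty grey plastic tray fixed to the bench, 200 x 200 mm outside, walls 3 mm thick and 18 mm high, floor 3 mm. Origin: centre of its underside; axes along its sides.
- lens: Glass lens, 80 mm across and 15 mm high, loose in the bore of the cell on its floor, its top 31 mm up. Origin: centre of its underside. Do not touch.
- jar: Bystander: amber glass jar, 56 mm across, 65 mm high; origin at the centre of its underside.
- dome: Bystander: glass dome, 72 mm across, 40 mm high; origin at the centre of its underside.
- loupe: Bystander: black eyepiece, 54 mm across, 48 mm high; origin at the centre of its underside.
Mind the look-alikes: they are no part of the job. Of the things shaped like the part that bears rack_hang, the aluminium one is meant.

How it is judged:
By the outcome, as a careful person would: the job done as asked, in the order asked, and still so for the second after the job is handed in, with the robot touching nothing.
It also fails if it takes over 61 s, if anything falls off the work surface, if the arm or the gripper's body presses on something with over 40 N, if the wrist force passes 120 N, or if a joint passes its speed limit or range.

## Robot

A 7-joint arm with a two-finger parallel gripper is mounted at the origin on the work surface. World frame = base frame: x ahead of the robot, y to its left, z up, the work surface at z = 0. Lengths are in m, angles in rad, forces in N, time in s.
With the tool pointing down it reaches from about 0.4 to 0.85 m from the base axis. Payload 10.4 kg.
Tool frame: the origin (TCP) lies at the very end of the fingers, on their centre line; the grasp point (between the pads) lies 19 mm behind it (grip_depth is the distance from the TCP to the grasp point, in m); y points along the fingers, x is the direction in which the jaws open and shut, and the axes are right-handed (so a half turn about y gives the same grasp; the last joint's range is limited). The gripper opens to 87 mm and grips with 3 to 60 N. Pads are 19 mm wide; open, the fingers measure 117 mm over their backs; the gripper's body (75 mm by 190 mm) begins 51 mm behind the grasp point.
Start: joints at [-1.214, 0.332, -0.065, 1.46, 0.022, 1.35, -0.088], TCP at [0.232, 0.58, 0.223] pointing down, gripper open.
Joint ranges: [-2.6, 2.6], [-0.5, 2.12], [-1.47, 1.34], [0.16, 2.42], [-1.27, 4.41], [0.06, 2.06], [-2.6, 2.6]. Speed limits (rad/s): [2.22, 2.22, 2.79, 2.79, 3.14, 3.14, 3.14].

## Interface

Orientations are given as a 3x3 rotation matrix whose columns are the frame's x, y, z axes.
In Python, from plant import get_obs, read_camera, sign_off, grip_depth gives the robot as it stands.
- The arm moves only by the tool drive_tool, never from a script. Its argument "targets" is a list of rows, each an object with "delta_pos": the shift along the tool's x, y, z each as a share of 0.75 m, from -1 to 1, a list of three; "yaw": the turn about the tool's y as a share of 90 degrees, from -1 to 1; "grip": the opening, from 0 (shut) to 1 (fully open). In form: [{"delta_pos": [tx, ty, tz], "yaw": yaw, "grip": grip}, ...]. A call has exactly 10 rows; each row is the pose to reach, as a shift and turn from the pose commanded when the call began, along the tool's axes at that moment; what a row does not reach only later rows make up. A row lasts 1/10 s, in which the tool goes at most 50 mm and 8.59 degrees, less where a joint would pass 70% of its speed; a pose out of reach is approached as far as the arm can. A call with a number of a shift or a turn outside -1 to 1 is refused whole. A call with a gripper value outside its range is refused whole. The fingers move at their own pace and stop on an object; the grip force is fixed at half the most. Time passes only in rows, so rows that repeat a pose let the fingers close, or fill a call up. It gives the time, the measured TCP pose, the force and the opening at its end, in the units of the state.
- get_obs(): the state, without advancing time (a new reading comes with each control period).
- read_camera(name): name is "scene" or "top" or "wrist"; returns a dict with "frame" (480x640x3 uint8, red, green, blue), "mtx" (3x3 intrinsics, pixels), "dist" ([k1, k2, p1, p2, k3] as OpenCV has them; the pictures are not rectified), "extrinsics" (4x4, takes a point from camera to world coordinates); the wrist camera has in their place "mount" (4x4, takes a point from camera to tool coordinates, whose origin is the TCP and whose axes are the tool frame's). Camera axes: x right, y down, z forward; pixel columns grow to the right and rows downward; lengths in m; the calibration is good to about 2 mm. A picture is of the moment at which its call begins: read the wrist's pose just before it. There is no depth.
- sign_off(): hands the job in, once; it reports no verdict.
The state is a dict: "time_s": time; "q": joint angles; "joint_velocities": joint speeds; "joint_torque": joint torques, N m; "ee_pos": TCP position; "orientation": TCP orientation; "wrist_force": force on the tool from outside, world axes, zero at the start; "ft_torque": the same for the moment, N m; "opening": finger opening in m.
Only numpy, scipy, OpenCV 4.12 (cv2) and the standard library are available. Lean on these libraries where they do the work, as an engineer would, in place of code of your own. Each camera call takes 0.05 s, during which the arm holds its last target.

## Working session

There is one attempt and no reset: what is moved stays moved. The work goes in short steps, Python scripts to look and compute and a tool call to move; the robot and the scene stay as the last step left them, time stands still between calls to the robot, and variables do not carry over. Pictures are saved under pics/ and viewed, and the job is handed in when it is done.

Besides the shell and the picture viewer there is one more tool, called after "Call:" as name(argument=value, ...) on one line, values as JSON. drive_tool: Moves the arm, as the interface text tells. Its arguments: {"type":"object","properties":{"targets":{"type":"array","items":{"type":"object","properties":{"delta_pos":{"type":"array","items":{"type":"number"}},"yaw":{"type":"number"},"grip":{"type":"number"}}}}},"required":["targets"]}

```bash
ls; mkdir -p pics; python3 - <<'E'
from plant import get_obs, read_camera, grip_depth
import cv2, numpy as np, pickle
o=get_obs(); print(o, grip_depth)
d={}
for n in ["scene","top","wrist"]:
    c=read_camera(n); d[n]=c
    cv2.imwrite(f"pics/{n}0.png",c["frame"][:,:,::-1])
    print(n,{k:np.round(v,4).tolist() for k,v in c.items() if k!="frame"})
pickle.dump(d,open("c0.pkl","wb"))
E
```

```text
pics
{'time_s': 0.0, 'q': array([-1.21361944,  0.33285175, -0.0646792 ,  1.46093552,  0.02164511,
        1.34986302, -0.08848548]), 'joint_velocities': array([ 1.48492202e-03,  8.80800100e-05,  1.46709312e-03,  1.56172153e-03,
       -1.21767958e-03, -1.66866449e-03,  1.42531431e-04]), 'joint_torque': array([ 4.51810856e-04, -6.23261046e+01,  2.48829753e-02, -3.89905715e+01,
       -6.12583640e-02,  3.98975029e-02,  1.69563787e-04]), 'ee_pos': array([0.23158887, 0.58011108, 0.22176922]), 'orientation': array([[ 3.70689180e-01, -3.98270271e-04, -9.28756897e-01],
       [ 9.28755991e-01, -1.30182717e-03,  3.70689377e-01],
       [-1.35671552e-03, -9.99999073e-01, -1.12677346e-04]]), 'wrist_force': array([-0.25758595,  0.04906951,  0.31050421]), 'ft_torque': array([-0.01262743,  0.00409828,  0.02202724]), 'opening': 0.08696473833934325} 0.0187
scene {'mtx': [[620.1335, 0.0, 315.735], [0.0, 620.1335, 234.4142], [0.0, 0.0, 1.0]], 'dist': [-0.1842, 0.0, 0.0, 0.0, 0.0], 'extrinsics': [[0.2505, 0.7691, -0.588, 1.2464], [0.968, -0.1894, 0.1646, -0.2004], [0.0152, -0.6104, -0.792, 1.025], [0.0, 0.0, 0.0, 1.0]]}
top {'mtx': [[587.1813, 0.0, 326.3225], [0.0, 587.1813, 252.5037], [0.0, 0.0, 1.0]], 'dist': [-0.167, 0.0, 0.0, 0.0, 0.0], 'extrinsics': [[0.0488, -0.9743, 0.2198, 0.2645], [-0.9988, -0.0472, 0.0122, -0.007], [-0.0016, -0.2201, -0.9755, 1.4001], [0.0, 0.0, 0.0, 1.0]]}
wrist {'mtx': [[390.5389, 0.0, 317.4686], [0.0, 390.5389, 243.2678], [0.0, 0.0, 1.0]], 'dist': [-0.047, 0.0, 0.0, 0.0, 0.0], 'mount': [[1.0, -0.0002, 0.0003, -0.0005], [-0.0003, -0.2532, 0.9674, -0.1628], [-0.0001, -0.9674, -0.2532, 0.0695], [0.0, 0.0, 0.0, 1.0]]}
```

View pics/scene0.png

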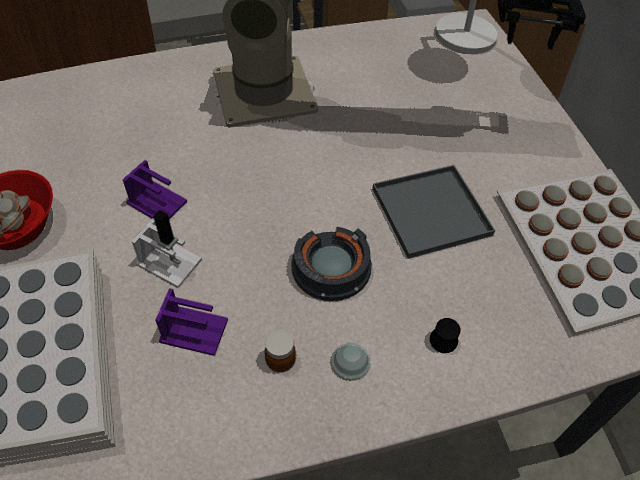

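View pics/top0.png

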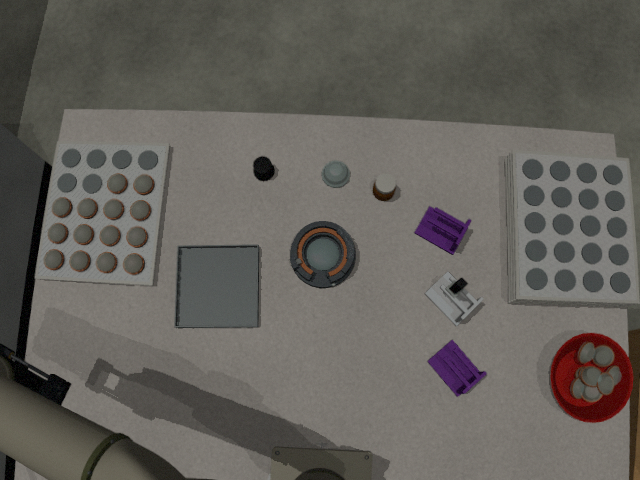

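View pics/wrist0.png

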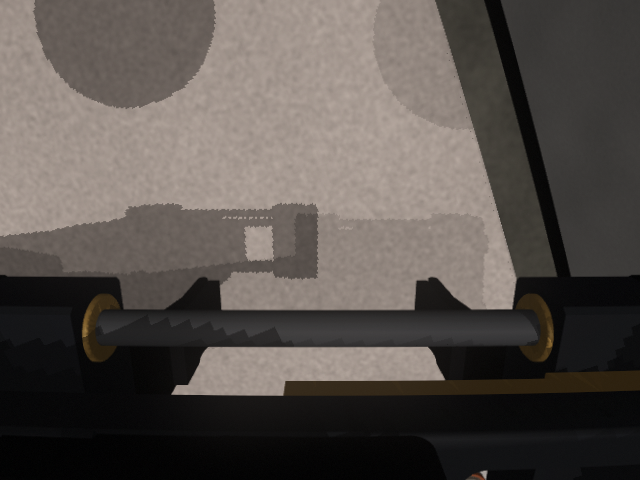

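The scene shows the pick (black handle) in the aluminium rack at scene (163,228) and top (459,286). The purple racks at top (443,230) and (457,368) are look-alikes. The cell is at top (322,254), the tray at (218,286). Black look-alike for the handle: the loupe at (263,168). Next I take a close crop to check.

```bash
python3 - <<'E'
import pickle,cv2,numpy as np
d=pickle.load(open("c0.pkl","rb"))
def crop(n,x0,y0,w,h,s): return cv2.resize(d[n]["frame"][y0:y0+h,x0:x0+w,::-1],None,fx=s,fy=s,interpolation=cv2.INTER_CUBIC)
a=crop("top",280,210,90,90,4.4);b=crop("top",420,260,75,75,5.28)
c=np.hstack([a,cv2.resize(b,(396,396))]);cv2.imwrite("pics/z1.png",c)
a=crop("scene",285,220,95,85,4);b=crop("scene",125,200,90,85,4)
cv2.imwrite("pics/z2.png",np.hstack([a,b]))
E
```

```text
(no output)
```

View pics/z1.png

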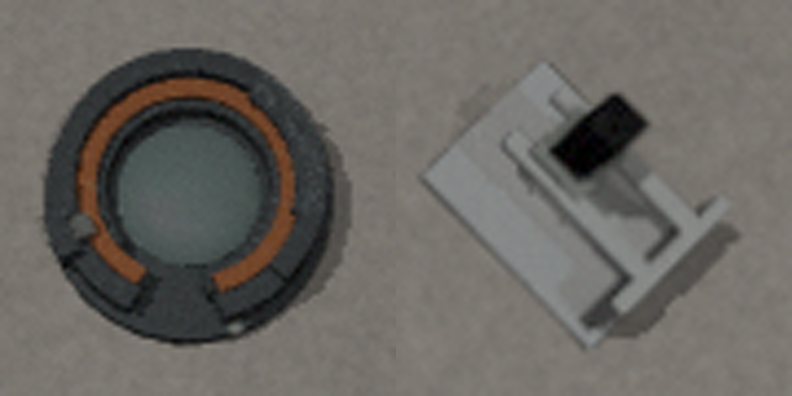

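View pics/z2.png

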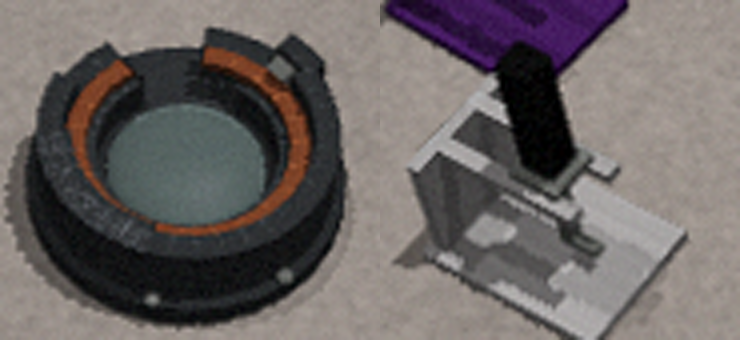

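Left crops: the cell with the ring's gap downward. The pried end is at about (140,278) in the crop, with the catch nose grey at (84,226). Right crops: the aluminium rack with the black pick, prongs' free ends up-left in the top view, and the toe along the prongs. The choice is confirmed. Now I measure.

```bash
cat > h.py <<'E'
import numpy as np,cv2,pickle
def rays(c,px,T=None):
    T=c["extrinsics"] if T is None else T
    u=cv2.undistortPoints(np.array(px,float).reshape(-1,1,2),c["mtx"],np.array(c["dist"],float)).reshape(-1,2)
    d=np.c_[u,np.ones(len(u))]@T[:3,:3].T
    return T[:3,3],d
def onz(c,px,z,T=None):
    o,d=rays(c,px,T); return o+d*((z-o[2])/d[:,2])[:,None]
def proj(c,P,T=None):
    T=c["extrinsics"] if T is None else T
    Ti=np.linalg.inv(T); r,_=cv2.Rodrigues(Ti[:3,:3])
    return cv2.projectPoints(np.array(P,float).reshape(-1,1,3),r,Ti[:3,3],c["mtx"],np.array(c["dist"],float))[0].reshape(-1,2)
def wristT(o,c):
    T=np.eye(4);T[:3,:3]=o["orientation"];T[:3,3]=o["ee_pos"];return T@c["mount"]
def tri(cs,pxs):
    A=np.zeros((3,3));b=np.zeros(3)
    for c,p in zip(cs,pxs):
        o,d=rays(c,[p]);d=d[0]/np.linalg.norm(d[0]);M=np.eye(3)-np.outer(d,d);A+=M;b+=M@o
    return np.linalg.solve(A,b)
E
python3 - <<'E'
from h import *
from scipy.optimize import least_squares
d=pickle.load(open("c0.pkl","rb"))
for n,(x0,y0,x1,y1) in {"top":(280,210,370,300),"scene":(285,220,380,305)}.items():
    c=d[n];f=cv2.cvtColor(c["frame"],cv2.COLOR_RGB2HSV)
    m=((f[...,0]<18)&(f[...,1]>110)&(f[...,2]>60)).astype(np.uint8)
    k=np.zeros_like(m);k[y0:y1,x0:x1]=1;m*=k
    cs,_=cv2.findContours(m,cv2.RETR_EXTERNAL,cv2.CHAIN_APPROX_NONE)
    cs=max(cs,key=len) if n=="top" else np.vstack([q for q in cs if len(q)>20])
    P=onz(c,cs.reshape(-1,2),0.042)[:,:2]
    fit=least_squares(lambda p:np.minimum(abs(np.hypot(*(P-p).T)-.060),abs(np.hypot(*(P-p).T)-.050)),P.mean(0),loss='soft_l1',f_scale=.001)
    ce=fit.x; a=np.degrees(np.arctan2(P[:,1]-ce[1],P[:,0]-ce[0]))%360
    r=np.hypot(*(P-ce).T)
    s=np.sort(a);g=np.diff(np.r_[s,s[0]+360]);i=g.argmax()
    print(n,m.sum(),ce,"gap",s[i],s[i]+g[i],np.percentile(r,[5,25,50,75,95]),"res",np.sqrt(2*fit.cost/len(P)))
    # outer edge circle
    # black handle
    m=(c["frame"].max(2)<30).astype(np.uint8);nn,l,st,cen=cv2.connectedComponentsWithStats(m)
    for i in range(1,nn):
        if 30<st[i,4]<1500: print(n,"dark",st[i],cen[i])
c=d["top"]
# tray
for n in ["top","scene"]:
  c=d[n]; 
pt=[(178,248),(259,246),(259,327),(176,327)]
T=onz(d["top"],pt,0.018);print("tray",T,T.mean(0),np.linalg.norm(T-np.roll(T,1,0),axis=1))
pt=[(374,186),(454,168),(493,231),(409,255)]
T=onz(d["scene"],pt,0.018);print("tray",T,T.mean(0))
E
```

```text
top 501 [0.57126768 0.0198963 ] gap 156.4666848056654 199.68045120844354 [0.05002049 0.05109172 0.05610248 0.05892642 0.06018586] res 0.0012915487087059416
top dark [254 157  20  24 372] [263.16397849 168.55645161]
top dark [304 235  35  19  68] [317.95588235 239.47058824]
top dark [331 267  20  16  31] [341.96774194 275.67741935]
top dark [450 278  17  15 130] [457.9        285.53076923]
top dark [   0  344   71   61 1389] [ 35.71058315 378.84161267]
top dark [113 434  17   8  67] [119.26865672 436.68656716]
top dark [ 87 442  24  38  99] [ 97.86868687 459.12121212]
top dark [  5 455  10  25 209] [  9.29665072 468.14832536]
top dark [307 468  20   6  46] [316.69565217 470.47826087]
top dark [328 470  16  10  36] [335.27777778 474.55555556]
scene 479 [0.57446586 0.02048259] gap 155.62070988006082 197.203300720583 [0.04940477 0.05043657 0.05244391 0.05833212 0.06052598] res 0.0013271136699576909
scene dark [ 231    0   46   39 1398] [253.46638054  18.94206009]
scene dark [293   0   7  30 182] [295.73626374  15.48351648]
scene dark [314   0   9  28 236] [317.84745763  12.81355932]
scen
[... 321 characters left out ...]
 22  28 137] [345.31386861 246.78832117]
scene dark [309 239  12  19  66] [315.         247.31818182]
scene dark [443 239  24   9  43] [453.6744186  243.06976744]
scene dark [292 258  77  43 987] [327.25430598 285.15298886]
scene dark [430 318  30  35 794] [444.98488665 335.50881612]
tray [[0.56961791 0.37308634 0.018     ]
 [0.584143   0.17417783 0.018     ]
 [0.38838164 0.16008375 0.018     ]
 [0.37710009 0.35870548 0.018     ]] [0.47981066 0.26651335 0.018     ] [0.19305419 0.19943814 0.19626806 0.19894186]
tray [[0.39962719 0.16650644 0.018     ]
 [0.38941195 0.36201182 0.018     ]
 [0.57921735 0.37328809 0.018     ]
 [0.59438719 0.17815019 0.018     ]] [0.49066092 0.26998913 0.018     ]
```

```bash
python3 - <<'E'
import pickle,cv2,numpy as np
d=pickle.load(open("c0.pkl","rb"))
def crop(n,x0,y0,w,h,s): 
    a=cv2.resize(d[n]["frame"][y0:y0+h,x0:x0+w,::-1],None,fx=s,fy=s,interpolation=cv2.INTER_NEAREST)
    a=np.clip(a*1.3,0,255).astype(np.uint8)
    for i in range(0,w,10): cv2.putText(a,str(x0+i),(i*s,10),0,.35,(0,0,255),1);a[:,i*s]=a[:,i*s]//2
    for i in range(0,h,10): cv2.putText(a,str(y0+i),(0,i*s+10),0,.35,(0,0,255),1);a[i*s]=a[i*s]//2
    return a
cv2.imwrite("pics/r1.png",crop("top",420,265,66,60,10)); cv2.imwrite("pics/r2.png",crop("scene",128,205,80,84,7))
E
```

```text
(no output)
```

View pics/r1.png

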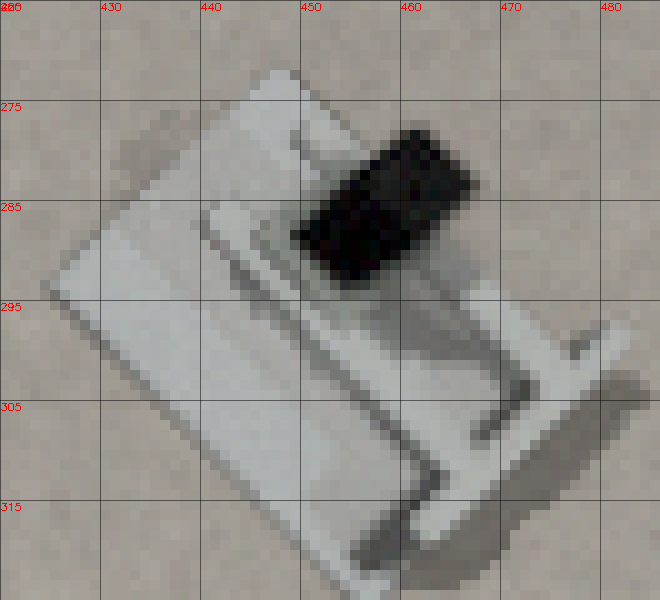

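View pics/r2.png

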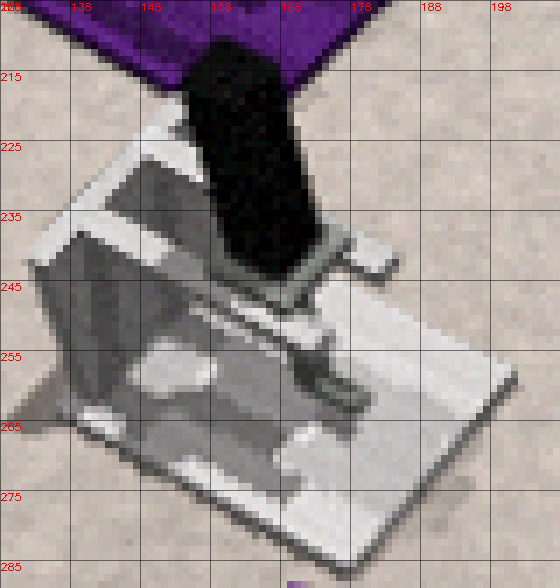

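Both views agree on the cell centre, (0.572,0.020), with its gap facing -x. Both rack crops show the collar, the toe and the prongs clearly. Next I get the rack's pose from its corners and work out a look-down pose for the wrist camera.

```bash
python3 - <<'E'
from h import *
d=pickle.load(open("c0.pkl","rb"));t=d["top"];s=d["scene"]
A=onz(t,[(440.5,288),(463,311),(444,285.3),(473.5,303.5),(462,319),(483.5,298)],.078)
print(A)
for a,b in [(0,1),(4,5)]:
    v=A[b]-A[a];print(np.degrees(np.arctan2(v[1],v[0])),np.linalg.norm(v))
B=onz(s,[(132,242),(153,218),(184,244.5),(169,250)],.078);print("scene back L,R; right prong end",B)
# handle top centre triangulate: top (461,284)? scene handle top
print("top face c, z.16",onz(t,[(460.8,283.2)],.160),onz(s,[(161,213.8)],.160))
print("base centre .084",onz(t,[(455.5,288.5)],.084))
print("handle centre .122",onz(t,[(458.2,285.8)],.122),onz(s,[(163.5,227.5)],.122))
# toe end in scene
print("toe",onz(s,[(179,262)],.0225))
E
```

```text
[[ 0.49173287 -0.25592425  0.078     ]
 [ 0.44084442 -0.30850538  0.078     ]
 [ 0.49837354 -0.2639931   0.078     ]
 [ 0.45911841 -0.33291052  0.078     ]
 [ 0.42242242 -0.30629541  0.078     ]
 [ 0.47282427 -0.35637735  0.078     ]]
-134.06277165358838 0.07317383041830493
-44.8175846590589 0.07105312734840444
scene back L,R; right prong end [[ 0.47637714 -0.35284695  0.078     ]
 [ 0.42627092 -0.3069652   0.078     ]
 [ 0.50665875 -0.25439256  0.078     ]
 [ 0.51281027 -0.28414954  0.078     ]]
top face c, z.16 [[ 0.49010032 -0.28478031  0.16      ]] [[ 0.49095042 -0.28239718  0.16      ]]
base centre .084 [[ 0.49107859 -0.28951977  0.084     ]]
handle centre .122 [[ 0.49088511 -0.2874302   0.122     ]] [[ 0.49224829 -0.28469262  0.122     ]]
toe [[ 0.50415151 -0.27277181  0.0225    ]]
```

Rack x points at about 45° in the world. The pick axis is near (0.491,-0.286), and the toe direction agrees. I'll go by way of a look at the cell, using a helper to convert world targets to call shares.

```bash
cat > mv.py <<'E'
import numpy as np,sys
from plant import get_obs
# usage: mv.py x y z psi(deg of tool x)
o=get_obs();R=o["orientation"];p=o["ee_pos"]
psi=np.degrees(np.arctan2(R[1,0],R[0,0]))
print("t",round(o["time_s"],2),"p",np.round(p,4),"psi",round(psi,2),"tilt",np.round(R[:,1],3),"F",np.round(o["wrist_force"],2),"op",round(o["opening"],4))
a=list(map(float,sys.argv[1:]))
if a:
    d=R.T@(np.array(a[:3])-p)/.75
    print("delta",np.round(d,4),"yaw",round(-((a[3]-psi+180)%360-180)/90,4),"dist",np.linalg.norm(d)*.75)
E
python3 mv.py 0.64 -0.05 0.30 45.5
```

```text
t 0.15 p [0.2316 0.5802 0.2219] psi 68.24 tilt [-0.    -0.001 -1.   ] F [ 0.69 -0.23  0.11] op 0.0875
delta [-0.5787 -0.1034 -0.8172] yaw 0.2527 dist 0.7550195436196632
```

Call:
drive_tool(targets=[{"delta_pos": [-0.038,-0.007,-0.054],"yaw": 0.0,"grip": 1},{"delta_pos": [-0.077,-0.014,-0.109],"yaw": 0.03,"grip": 1},{"delta_pos": [-0.116,-0.02,-0.163],"yaw": 0.06,"grip": 1},{"delta_pos": [-0.154,-0.028,-0.218],"yaw": 0.1,"grip": 1},{"delta_pos": [-0.193,-0.034,-0.272],"yaw": 0.14,"grip": 1},{"delta_pos": [-0.231,-0.04,-0.327],"yaw": 0.18,"grip": 1},{"delta_pos": [-0.27,-0.048,-0.381],"yaw": 0.22,"grip": 1},{"delta_pos": [-0.308,-0.055,-0.436],"yaw": 0.253,"grip": 1},{"delta_pos": [-0.347,-0.062,-0.49],"yaw": 0.253,"grip": 1},{"delta_pos": [-0.386,-0.069,-0.545],"yaw": 0.253,"grip": 1}])

```text
time_s: 1.15
ee_pos: [0.5026, 0.1613, 0.2742]
orientation: [[0.701, 0.0, -0.713], [0.713, 0.0, 0.701], [0.0, -1.0, 0.0]]
wrist_force: [1.3, 0.6, 0.0]
opening: 0.0873
```

```bash
python3 mv.py 0.64 -0.05 0.30 45.5
```

```text
t 1.15 p [0.5026 0.1613 0.2742] psi 45.47 tilt [ 0.  0. -1.] F [1.26 0.6  0.01] op 0.0873
delta [-0.0723 -0.0345 -0.3282] yaw -0.0003 dist 0.25337611060912213
```

Call:
drive_tool(targets=[{"delta_pos": [-0.014,-0.006,-0.063],"yaw": 0,"grip": 1},{"delta_pos": [-0.028,-0.013,-0.126],"yaw": 0,"grip": 1},{"delta_pos": [-0.042,-0.02,-0.19],"yaw": 0,"grip": 1},{"delta_pos": [-0.056,-0.027,-0.25],"yaw": 0,"grip": 1},{"delta_pos": [-0.068,-0.033,-0.305],"yaw": 0,"grip": 1},{"delta_pos": [-0.072,-0.035,-0.328],"yaw": 0,"grip": 1},{"delta_pos": [-0.072,-0.035,-0.328],"yaw": 0,"grip": 1},{"delta_pos": [-0.072,-0.035,-0.328],"yaw": 0,"grip": 1},{"delta_pos": [-0.072,-0.035,-0.328],"yaw": 0,"grip": 1},{"delta_pos": [-0.072,-0.035,-0.328],"yaw": 0,"grip": 1}])

```text
time_s: 2.15
ee_pos: [0.6392, -0.0463, 0.3002]
orientation: [[0.7, 0.0, -0.714], [0.714, 0.001, 0.7], [0.001, -1.0, 0.001]]
wrist_force: [0.5, 0.3, 0.7]
opening: 0.0868
```

```bash
cat > snap.py <<'E'
import sys,pickle,cv2
from plant import get_obs,read_camera
tag=sys.argv[1]
for n in sys.argv[2:]:
    o=get_obs();c=read_camera(n);c["obs"]=o
    pickle.dump(c,open(f"{n}_{tag}.pkl","wb"));cv2.imwrite(f"pics/{n}_{tag}.png",c["frame"][:,:,::-1])
print(o["ee_pos"],abs(o["joint_velocities"]).max())
E
python3 snap.py a wrist
```

```text
[ 0.63915081 -0.04628703  0.30024492] 0.004354730368567047
```

View pics/wrist_a.png

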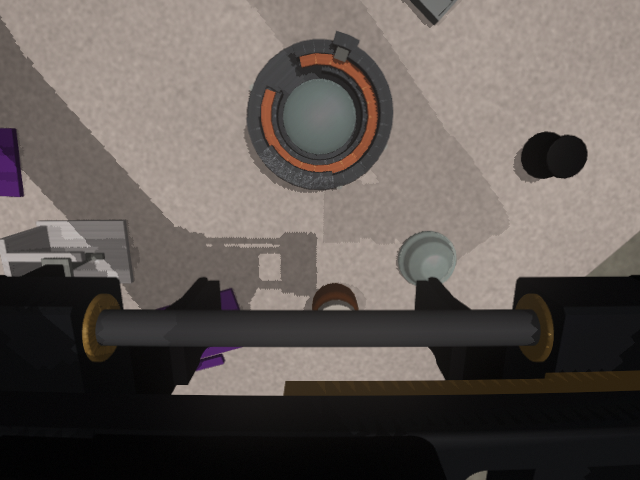

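The wrist view shows the cell at about (320,115), the ring ends near (302,62, the pried end) and (268,92), and the catch at (342,50). I measure the ring here.

```bash
python3 - <<'E'
from h import *
from scipy.optimize import least_squares
c=pickle.load(open("wrist_a.pkl","rb"));T=wristT(c["obs"],c)
f=cv2.cvtColor(c["frame"],cv2.COLOR_RGB2HSV)
m=((f[...,0]<18)&(f[...,1]>110)&(f[...,2]>60)).astype(np.uint8)
k=np.zeros_like(m);k[30:200,240:400]=1;m*=k
cs,_=cv2.findContours(m,cv2.RETR_EXTERNAL,cv2.CHAIN_APPROX_NONE);cs=max(cs,key=len).reshape(-1,2)
P=onz(c,cs,.042,T)[:,:2]
fit=least_squares(lambda p:np.minimum(abs(np.hypot(*(P-p).T)-.060),abs(np.hypot(*(P-p).T)-.050)),P.mean(0),loss='soft_l1',f_scale=.001)
ce=fit.x;a=np.degrees(np.arctan2(P[:,1]-ce[1],P[:,0]-ce[0]))%360
s=np.sort(a);g=np.diff(np.r_[s,s[0]+360]);i=g.argmax();print(ce,s[i],s[i]+g[i],fit.cost)
r=np.hypot(*(P-ce).T);print(np.percentile(r,[5,25,50,75,95]))
np.set_printoptions(suppress=True,precision=4)
q=onz(c,[(342,54)],.050,T)[0,:2]-ce;print("catch",np.degrees(np.arctan2(q[1],q[0])),np.hypot(*q))
# cell outer circle (dark): z=.052 rim
fr=c["frame"][60:190,240:400]
a=cv2.resize(c["frame"][20:200,230:410,::-1],None,fx=3.3,fy=3.3,interpolation=cv2.INTER_CUBIC);cv2.imwrite("pics/wa.png",a)
E
```

```text
[0.57183431 0.02144256] 156.39835993235457 198.39607898661578 0.00025307570929904285
[0.04971003 0.05026944 0.0566998  0.05978482 0.06031962]
catch 114.35577002771514 0.061812909202180306
```

View pics/wa.png

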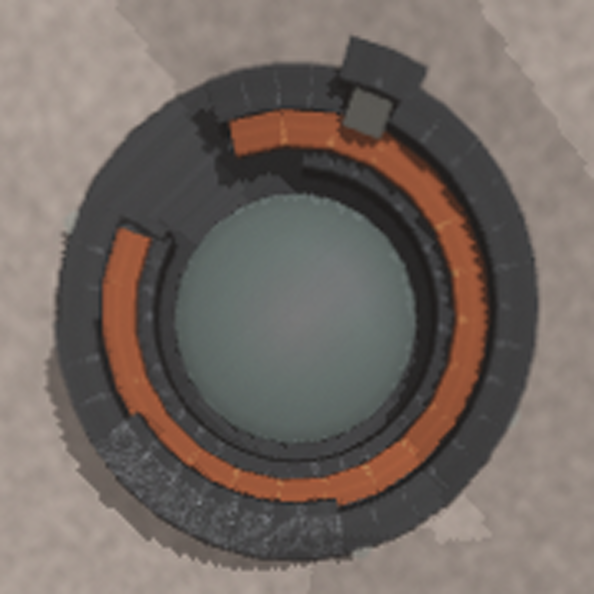

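The cell centre is (0.572,0.021) and its yaw about -2.7°, from three views and the catch. Now to view the rack.

```bash
python3 mv.py 0.555 -0.35 0.26 45.5
```

```text
t 2.2 p [ 0.6392 -0.0465  0.3003] psi 45.57 tilt [ 0.     0.001 -1.   ] F [ 1.2  -0.14 -0.23] op 0.0871
delta [-0.3676  0.0534 -0.2031] yaw 0.0008 dist 0.31751115514795475
```

Call:
drive_tool(targets=[{"delta_pos": [-0.053,0.008,-0.029],"yaw": 0,"grip": 1},{"delta_pos": [-0.106,0.015,-0.058],"yaw": 0,"grip": 1},{"delta_pos": [-0.159,0.023,-0.087],"yaw": 0,"grip": 1},{"delta_pos": [-0.212,0.031,-0.117],"yaw": 0,"grip": 1},{"delta_pos": [-0.265,0.038,-0.146],"yaw": 0,"grip": 1},{"delta_pos": [-0.318,0.046,-0.175],"yaw": 0,"grip": 1},{"delta_pos": [-0.355,0.052,-0.196],"yaw": 0,"grip": 1},{"delta_pos": [-0.368,0.053,-0.203],"yaw": 0,"grip": 1},{"delta_pos": [-0.368,0.053,-0.203],"yaw": 0,"grip": 1},{"delta_pos": [-0.368,0.053,-0.203],"yaw": 0,"grip": 1}])

```text
time_s: 3.2
ee_pos: [0.5555, -0.3495, 0.2605]
orientation: [[0.7, 0.001, -0.714], [0.714, 0.001, 0.7], [0.001, -1.0, 0.0]]
wrist_force: [0.6, 0.4, 0.1]
opening: 0.087
```

```bash
python3 snap.py b wrist
```

```text
[ 0.55545124 -0.34950682  0.26051468] 0.01542616101152577
```

View pics/wrist_b.png

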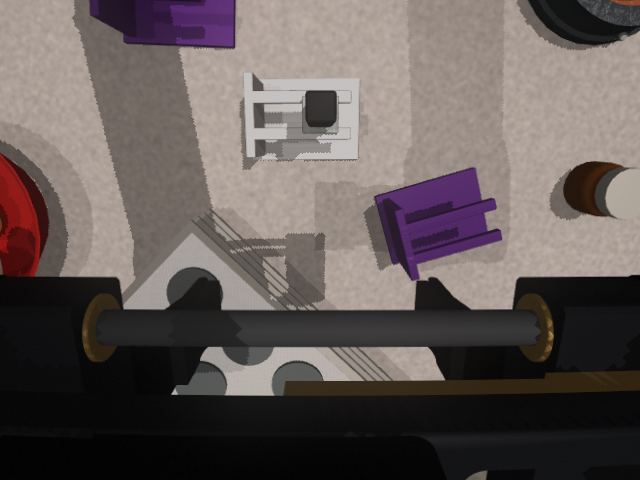

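```bash
python3 - <<'E'
import pickle,cv2,numpy as np
c=pickle.load(open("wrist_b.pkl","rb"))
x0,y0,w,h,s=238,65,130,100,6
a=cv2.resize(c["frame"][y0:y0+h,x0:x0+w,::-1],None,fx=s,fy=s,interpolation=cv2.INTER_NEAREST)
for i in range(2,w,10): cv2.putText(a,str(x0+i),(i*s,10),0,.35,(0,0,255),1);a[:,i*s]=a[:,i*s]//2
for i in range(5,h,10): cv2.putText(a,str(y0+i),(0,i*s+10),0,.35,(0,0,255),1);a[i*s]=a[i*s]//2
cv2.imwrite("pics/wb.png",a)
E
```

```text
(no output)
```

View pics/wb.png

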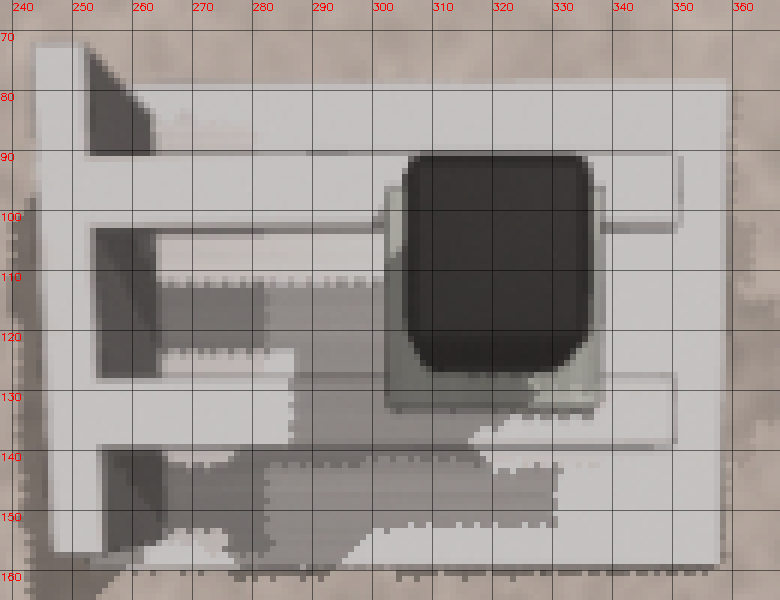

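```bash
python3 - <<'E'
from h import *
np.set_printoptions(suppress=True,precision=4)
c=pickle.load(open("wrist_b.pkl","rb"));T=wristT(c["obs"],c)
L=onz(c,[(255,91),(255,139.5),(350,91),(350,139.5),(350.5,115.2)],.078,T)
a=(L[0]+L[1])/2;b=(L[2]+L[3])/2;v=b-a;print("prongs mid",a,b,np.degrees(np.arctan2(v[1],v[0])),"width",np.linalg.norm(L[0]-L[1]),np.linalg.norm(L[2]-L[3]))
u=v/np.linalg.norm(v);print("hang pt from ends",b-.026*u,"len",np.linalg.norm(v))
K=onz(c,[(302.3,133.3),(338.3,133.3)],.084,T);print("collar near edge",K,np.linalg.norm(K[0]-K[1]))
n=np.array([-u[1],u[0],0]);print("collar centre", K.mean(0)+.015*n)
H=onz(c,[(305.3,105),(337,105)],.160,T);print("handle top width",np.linalg.norm(H[0]-H[1]),"axis x-coordinate along u:",(H.mean(0)-b)@u, "collar",(K.mean(0)-b)@u)
H=onz(c,[(321,90.5)],.160,T)[0]-.010*n;print("handle c from far edge",H, "lateral",(H-b)@n,(K.mean(0)+.015*n-b)@n)
E
```

```text
prongs mid [ 0.4533 -0.3241  0.078 ] [ 0.5097 -0.2667  0.078 ] 45.51481177254225 width 0.039513636226584714 0.03947844616411947
hang pt from ends [ 0.4915 -0.2852  0.078 ] len 0.08043696434036231
collar near edge [[ 0.492  -0.3057  0.084 ]
 [ 0.5132 -0.2842  0.084 ]] 0.03022298413389596
collar centre [ 0.4919 -0.2844  0.084 ]
handle top width 0.020334192941764674 axis x-coordinate along u: -0.025308231008262842 collar -0.02515190751579406
handle c from far edge [ 0.4917 -0.2847  0.16  ] lateral 0.00019222585126101163 0.000252296333781761
```

The wrist measurement has prong width 39.5 mm (given 40) and collar 30.2 mm (given 30), and the handle and prong centres agree. The pick axis is at (0.4917,-0.2848), yaw 45.5°.

```bash
python3 mv.py 0.4917 -0.2848 0.2 45.5;  python3 mv.py 0.4917 -0.2848 0.108 45.5
```

```text
t 3.25 p [ 0.5557 -0.3491  0.2605] psi 45.63 tilt [ 0.001  0.001 -1.   ] F [ 0.59  0.38 -0.17] op 0.0869
delta [0.0015 0.0807 0.121 ] yaw 0.0015 dist 0.10908073945245983
t 3.25 p [ 0.5557 -0.3491  0.2605] psi 45.63 tilt [ 0.001  0.001 -1.   ] F [ 0.59  0.38 -0.17] op 0.0869
delta [0.0013 0.2034 0.1209] yaw 0.0015 dist 0.1774916417073793
```

Call:
drive_tool(targets=[{"delta_pos": [0.0,0.02,0.04],"yaw": 0,"grip": 1},{"delta_pos": [0.001,0.05,0.08],"yaw": 0,"grip": 1},{"delta_pos": [0.001,0.07,0.11],"yaw": 0,"grip": 1},{"delta_pos": [0.001,0.085,0.121],"yaw": 0,"grip": 1},{"delta_pos": [0.001,0.1,0.121],"yaw": 0,"grip": 1},{"delta_pos": [0.001,0.13,0.121],"yaw": 0,"grip": 1},{"delta_pos": [0.001,0.16,0.121],"yaw": 0,"grip": 1},{"delta_pos": [0.001,0.19,0.121],"yaw": 0,"grip": 1},{"delta_pos": [0.001,0.203,0.121],"yaw": 0,"grip": 1},{"delta_pos": [0.001,0.203,0.121],"yaw": 0,"grip": 1}])

```text
time_s: 4.25
ee_pos: [0.4903, -0.2864, 0.1071]
orientation: [[0.701, -0.002, -0.714], [0.714, 0.001, 0.701], [-0.001, -1.0, 0.002]]
wrist_force: [0.2, 0.3, 0.6]
opening: 0.0868
```

```bash
python3 mv.py 0.4917 -0.2848 0.108 45.5; python3 snap.py c wrist scene
```

```text
t 4.25 p [ 0.4903 -0.2864  0.1071] psi 45.53 tilt [-0.002  0.001 -1.   ] F [0.24 0.31 0.57] op 0.0868
delta [ 0.0029 -0.0013  0.0002] yaw 0.0003 dist 0.0023864185797739554
[ 0.49068638 -0.28696326  0.10824097] 0.02209286057538734
```

View pics/wrist_c.png

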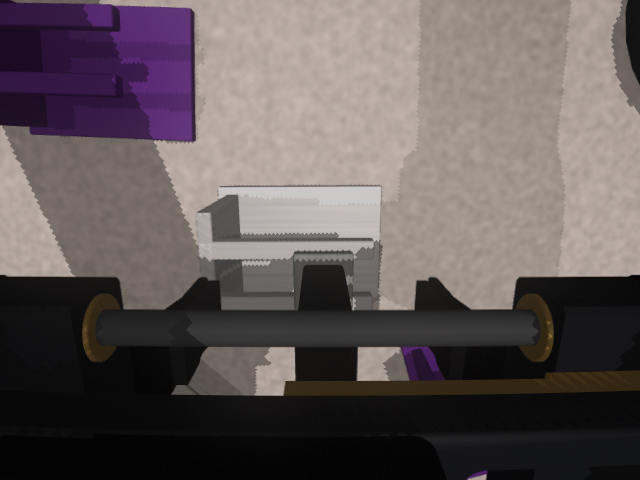

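The wrist view shows the handle between the jaws, mid column about 328 against a jaw centre of about 318. I shift 2 mm along x and close.

Call:
drive_tool(targets=[{"delta_pos": [0.002,0.0,0.0],"yaw": 0,"grip": 1},{"delta_pos": [0.003,0.0,0.0],"yaw": 0,"grip": 0.6},{"delta_pos": [0.003,0.0,0.0],"yaw": 0,"grip": 0.4},{"delta_pos": [0.003,0.0,0.0],"yaw": 0,"grip": 0.3},{"delta_pos": [0.003,0.0,0.0],"yaw": 0,"grip": 0.2},{"delta_pos": [0.003,0.0,0.0],"yaw": 0,"grip": 0.1},{"delta_pos": [0.003,0.0,0.0],"yaw": 0,"grip": 0},{"delta_pos": [0.003,0.0,0.0],"yaw": 0,"grip": 0},{"delta_pos": [0.003,0.0,0.0],"yaw": 0,"grip": 0},{"delta_pos": [0.003,0.0,0.0],"yaw": 0,"grip": 0}])

```text
time_s: 5.35
ee_pos: [0.4918, -0.2855, 0.1081]
orientation: [[0.701, -0.0, -0.713], [0.713, 0.0, 0.701], [0.0, -1.0, 0.0]]
wrist_force: [-0.2, 0.3, 0.4]
opening: 0.0231
```

```bash
python3 mv.py 0.4917 -0.2848 0.20 45.5; python3 snap.py d scene wrist
```

```text
t 5.35 p [ 0.4918 -0.2855  0.1081] psi 45.46 tilt [-0.  0. -1.] F [-0.15  0.32  0.35] op 0.0231
delta [ 0.0006 -0.1225  0.0008] yaw -0.0004 dist 0.0919114199095126
[ 0.49186779 -0.28550046  0.10811696] 0.005120606506992341
```

View pics/scene_d.png

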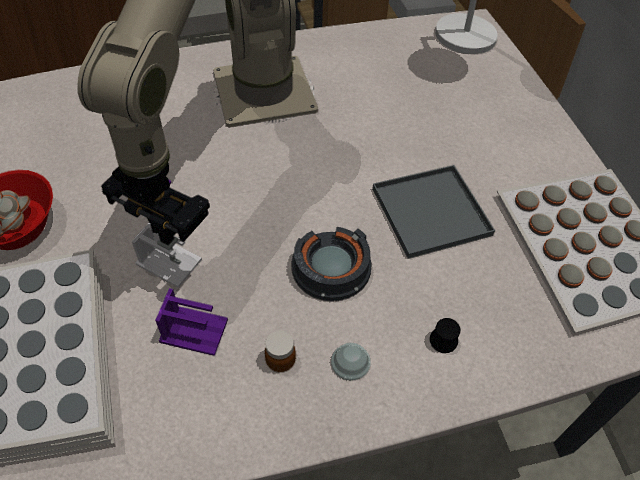

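The gripper is around the handle. The opening reads 23 mm and is still closing, so I hold a few rows and then lift.

Call:
drive_tool(targets=[{"delta_pos": [0,0,0],"yaw": 0,"grip": 0},{"delta_pos": [0,0,0],"yaw": 0,"grip": 0},{"delta_pos": [0,0,0],"yaw": 0,"grip": 0},{"delta_pos": [0,-0.007,0],"yaw": 0,"grip": 0},{"delta_pos": [0,-0.025,0],"yaw": 0,"grip": 0},{"delta_pos": [0,-0.055,0],"yaw": 0,"grip": 0},{"delta_pos": [0,-0.085,0],"yaw": 0,"grip": 0},{"delta_pos": [0,-0.115,0],"yaw": 0,"grip": 0},{"delta_pos": [0,-0.135,0],"yaw": 0,"grip": 0},{"delta_pos": [0,-0.14,0],"yaw": 0,"grip": 0}])

```text
time_s: 6.45
ee_pos: [0.4926, -0.286, 0.2154]
orientation: [[0.701, 0.003, -0.713], [0.713, -0.001, 0.701], [0.002, -1.0, -0.003]]
wrist_force: [0.3, -0.1, -0.7]
opening: 0.0201
```

```bash
python3 mv.py; python3 snap.py e scene wrist; python3 - <<'E'
import cv2
a=cv2.imread("pics/scene_e.png")[130:300,60:260];cv2.imwrite("pics/se.png",cv2.resize(a,None,fx=3,fy=3))
E
```

```text
t 6.45 p [ 0.4926 -0.286   0.2154] psi 45.46 tilt [ 0.003 -0.001 -1.   ] F [ 0.34 -0.09 -0.73] op 0.0201
[ 0.49234045 -0.28578239  0.21466176] 0.03467436179453637
```

View pics/se.png

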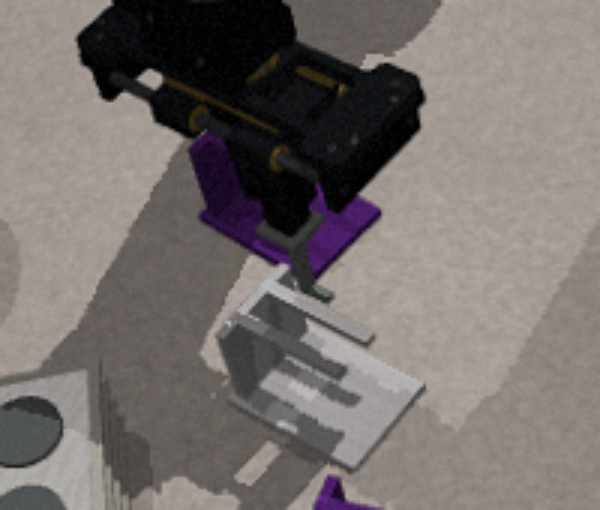

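View pics/wrist_e.png

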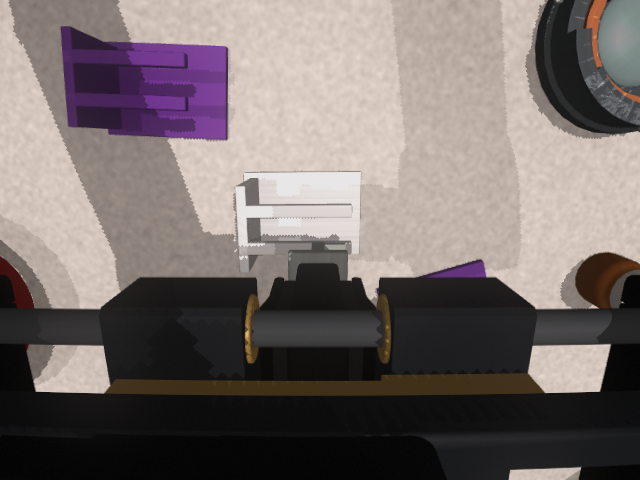

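The pick is held upright (opening 20.1 mm) and its toe is clear of the rack. The pre-insert target TCP is (0.512,0.021), psi 65.6°.

```bash
python3 mv.py 0.5117 0.0212 0.185 65.6; python3 - <<'E'
from h import *
c=pickle.load(open("scene_e.pkl","rb"));o=c["obs"];R=o["orientation"];p=o["ee_pos"]
print(proj(c,[p+R[:,0]*.018+[0,0,.014-.0995]]), "seen ~ (169.5,229)")
E
```

```text
t 6.55 p [ 0.492  -0.2855  0.2134] psi 45.48 tilt [ 0.001  0.    -1.   ] F [-0.2   0.59 -1.03] op 0.0199
delta [0.31   0.0379 0.268 ] yaw -0.2236 dist 0.3086430487692185
[[169.58834981 229.00107893]] seen ~ (169.5,229)
```

Call:
drive_tool(targets=[{"delta_pos": [0.02,0.0,0.017],"yaw": -0.02,"grip": 0},{"delta_pos": [0.06,0.0,0.052],"yaw": -0.05,"grip": 0},{"delta_pos": [0.1,0.005,0.088],"yaw": -0.08,"grip": 0},{"delta_pos": [0.14,0.01,0.122],"yaw": -0.12,"grip": 0},{"delta_pos": [0.18,0.016,0.157],"yaw": -0.15,"grip": 0},{"delta_pos": [0.22,0.022,0.191],"yaw": -0.18,"grip": 0},{"delta_pos": [0.26,0.028,0.226],"yaw": -0.21,"grip": 0},{"delta_pos": [0.29,0.034,0.251],"yaw": -0.2236,"grip": 0},{"delta_pos": [0.306,0.038,0.265],"yaw": -0.2236,"grip": 0},{"delta_pos": [0.31,0.038,0.268],"yaw": -0.2236,"grip": 0}])

```text
time_s: 7.55
ee_pos: [0.5104, 0.0243, 0.1831]
orientation: [[0.409, -0.003, -0.913], [0.913, 0.0, 0.409], [-0.001, -1.0, 0.002]]
wrist_force: [-0.9, 0.0, -1.5]
opening: 0.0205
```

```bash
python3 mv.py 0.5117 0.0212 0.185 65.6; python3 snap.py f wrist scene;python3 - <<'E'
import cv2
a=cv2.imread("pics/scene_f.png")[190:310,260:400];cv2.imwrite("pics/sf.png",cv2.resize(a,None,fx=5,fy=5))
E
```

```text
t 7.55 p [0.5104 0.0243 0.1831] psi 65.88 tilt [-0.003  0.    -1.   ] F [-0.87  0.05 -1.51] op 0.0205
delta [-0.003  -0.0025 -0.0032] yaw 0.0031 dist 0.003797734429237848
[0.51077749 0.02311627 0.18361565] 0.03498246984831015
```

View pics/wrist_f.png

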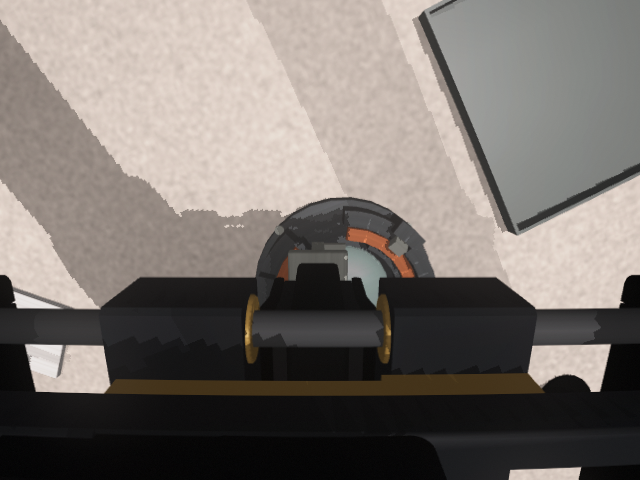

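View pics/sf.png

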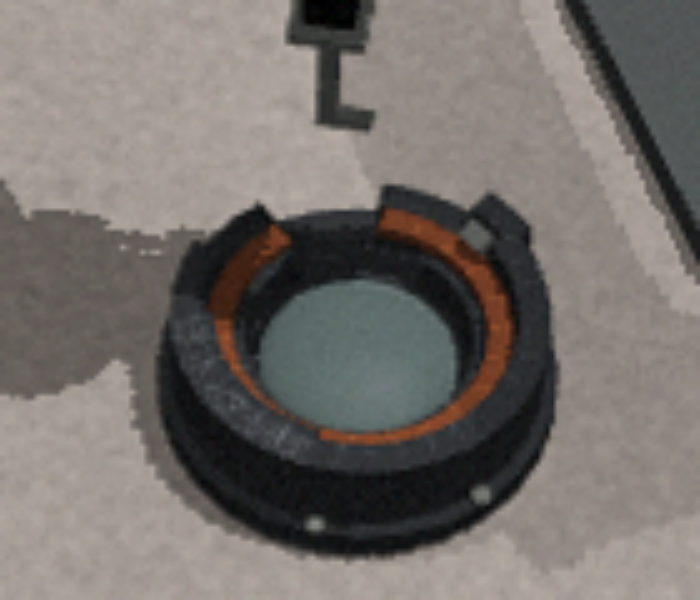

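The scene crop shows the pick upright, the toe pointing right toward the tray, and the pried end at about (380,222). Descending to just above the ring to compare.

```bash
python3 mv.py 0.5117 0.0212 0.140 65.6
```

```text
t 7.65 p [0.511  0.0216 0.184 ] psi 65.68 tilt [-0.001 -0.    -1.   ] F [-0.07 -1.23 -1.24] op 0.0199
delta [-0.      0.0587 -0.0011] yaw 0.0009 dist 0.04399788899681613
```

Call:
drive_tool(targets=[{"delta_pos": [0,0.01,0],"yaw": 0,"grip": 0},{"delta_pos": [0,0.022,0],"yaw": 0,"grip": 0},{"delta_pos": [0,0.034,0],"yaw": 0,"grip": 0},{"delta_pos": [0,0.046,0],"yaw": 0,"grip": 0},{"delta_pos": [0,0.055,0],"yaw": 0,"grip": 0},{"delta_pos": [0,0.059,0],"yaw": 0,"grip": 0},{"delta_pos": [0,0.059,0],"yaw": 0,"grip": 0},{"delta_pos": [0,0.059,0],"yaw": 0,"grip": 0},{"delta_pos": [0,0.059,0],"yaw": 0,"grip": 0},{"delta_pos": [0,0.059,0],"yaw": 0,"grip": 0}])

```text
time_s: 8.65
ee_pos: [0.5118, 0.0213, 0.1407]
orientation: [[0.413, 0.001, -0.911], [0.911, 0.0, 0.413], [0.0, -1.0, -0.0]]
wrist_force: [-0.5, -0.3, -1.8]
opening: 0.02
```

```bash
python3 snap.py g scene;python3 mv.py 0.5117 0.0212 0.112 65.6;  python3 - <<'E'
from h import *
c=pickle.load(open("scene_g.pkl","rb"));o=c["obs"];R=o["orientation"];p=o["ee_pos"]
print("tip pred",proj(c,[p+R[:,0]*.018+[0,0,.014-.0995]]))
C=np.array([.572,.021]);D=lambda a:np.array([np.cos(np.radians(a-2.7)),np.sin(np.radians(a-2.7))])
print("ring end top inner/outer pred",proj(c,[[*(C+r*D(158)),.042] for r in (.05,.06)]))
print("other end",proj(c,[[*(C+r*D(202)),.042] for r in (.05,.06)]))
a=cv2.imread("pics/scene_g.png")
x0,y0,w,h,s=285,215,90,70,8
a=cv2.resize(a[y0:y0+h,x0:x0+w],None,fx=s,fy=s,interpolation=cv2.INTER_CUBIC)
for i in range(5,w,10): cv2.putText(a,str(x0+i),(i*s,10),0,.35,(0,0,255),1);a[:,i*s]=a[:,i*s]//2
for i in range(5,h,10): cv2.putText(a,str(y0+i),(0,i*s+10),0,.35,(0,0,255),1);a[i*s]=a[i*s]//2
cv2.imwrite("pics/sg.png",a)
E
```

```text
[0.51182173 0.02126335 0.14073625] 0.0019044836946064435
t 8.7 p [0.5118 0.0213 0.1407] psi 65.6 tilt [ 0.001  0.    -1.   ] F [-0.08 -0.18 -1.07] op 0.0196
delta [-0.0001  0.0382  0.0001] yaw -0.0 dist 0.028687268153336422
tip pred [[332.57972511 228.16089727]]
ring end top inner/outer pred [[335.34879243 234.64215523]
 [336.1327068  230.77522921]]
other end [[317.04576721 237.51745425]
 [314.26139106 234.19174816]]
```

View pics/sg.png

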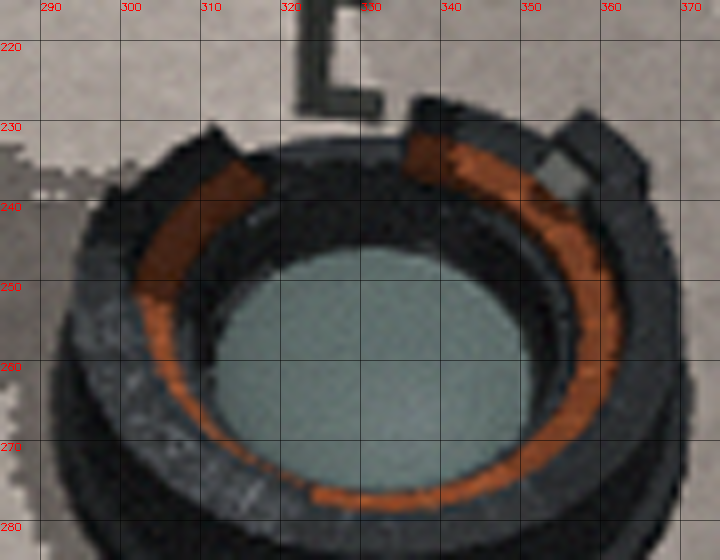

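The prediction and the picture agree within 1 px. The tip is at (332,228), clear of the pried end at (335,233). Down into the pocket, then 16 mm along the toe.

Call:
drive_tool(targets=[{"delta_pos": [0,0.006,-0.0005],"yaw": 0,"grip": 0},{"delta_pos": [0,0.015,-0.0005],"yaw": 0,"grip": 0},{"delta_pos": [0,0.024,-0.0005],"yaw": 0,"grip": 0},{"delta_pos": [0,0.033,-0.0005],"yaw": 0,"grip": 0},{"delta_pos": [0,0.038,-0.0005],"yaw": 0,"grip": 0},{"delta_pos": [0,0.038,-0.0005],"yaw": 0,"grip": 0},{"delta_pos": [0,0.038,-0.0005],"yaw": 0,"grip": 0},{"delta_pos": [0,0.038,-0.0005],"yaw": 0,"grip": 0},{"delta_pos": [0,0.038,-0.0005],"yaw": 0,"grip": 0},{"delta_pos": [0,0.038,-0.0005],"yaw": 0,"grip": 0}])

```text
time_s: 9.7
ee_pos: [0.5121, 0.0211, 0.1121]
orientation: [[0.413, 0.0, -0.911], [0.911, 0.0, 0.413], [0.0, -1.0, -0.0]]
wrist_force: [-0.5, 0.2, -0.6]
opening: 0.0199
```

```bash
cat > zs.py <<'E'
import cv2,sys
t=sys.argv[1]
a=cv2.imread(f"pics/scene_{t}.png")
x0,y0,w,h,s=285,205,90,80,7
a=cv2.resize(a[y0:y0+h,x0:x0+w],None,fx=s,fy=s,interpolation=cv2.INTER_CUBIC)
for i in range(5,w,10): cv2.putText(a,str(x0+i),(i*s,10),0,.35,(0,0,255),1)
for i in range(5,h,10): cv2.putText(a,str(y0+i),(0,i*s+10),0,.35,(0,0,255),1)
cv2.imwrite(f"pics/z_{t}.png",a)
E
python3 snap.py h scene;python3 mv.py 0.5117 0.0212 0.112 65.6;python3 zs.py h
```

```text
[0.51207938 0.02107042 0.11209149] 0.0016740001946916106
t 9.75 p [0.512  0.0211 0.112 ] psi 65.59 tilt [ 0.  0. -1.] F [ 0.66  0.06 -0.89] op 0.0198
delta [-0.      0.      0.0005] yaw -0.0001 dist 0.00035116182297228294
```

View pics/z_h.png

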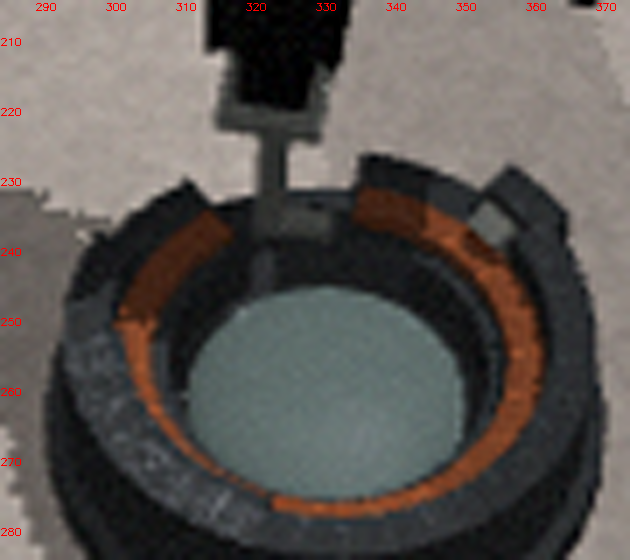

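The toe is in the pocket with its tip at (331,236), just left of the ring end at (334,235), with no contact force. Sliding in.

Call:
drive_tool(targets=[{"delta_pos": [0.003,0,0],"yaw": 0,"grip": 0},{"delta_pos": [0.007,0,0],"yaw": 0,"grip": 0},{"delta_pos": [0.011,0,0],"yaw": 0,"grip": 0},{"delta_pos": [0.015,0,0],"yaw": 0,"grip": 0},{"delta_pos": [0.019,0,0],"yaw": 0,"grip": 0},{"delta_pos": [0.021,0,0],"yaw": 0,"grip": 0},{"delta_pos": [0.021,0,0],"yaw": 0,"grip": 0},{"delta_pos": [0.021,-0.002,0],"yaw": 0,"grip": 0},{"delta_pos": [0.021,-0.004,0],"yaw": 0,"grip": 0},{"delta_pos": [0.021,-0.006,0],"yaw": 0,"grip": 0}])

```text
time_s: 10.75
ee_pos: [0.5185, 0.0353, 0.1166]
orientation: [[0.413, 0.0, -0.911], [0.911, 0.0, 0.413], [0.0, -1.0, -0.0]]
wrist_force: [1.3, -0.1, -1.4]
opening: 0.0201
```

```bash
python3 snap.py i scene;python3 mv.py;python3 zs.py i
```

```text
[0.51848494 0.03527914 0.11661922] 0.03141495232609945
t 10.8 p [0.5186 0.0353 0.1168] psi 65.58 tilt [ 0.  0. -1.] F [ 0.24  0.91 -1.35] op 0.0196
```

View pics/z_i.png

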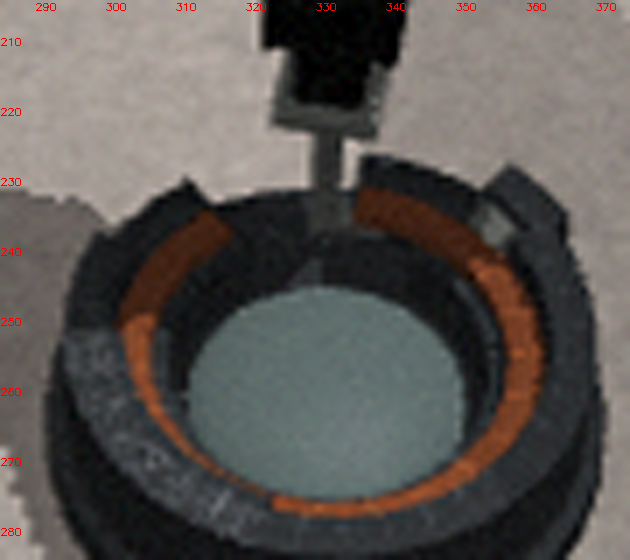

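The toe is under the ring end, with the shank at (331,232) just short of the end face and low force. Lifting slowly to about 16 mm.

Call:
drive_tool(targets=[{"delta_pos": [0,-0.002,0],"yaw": 0,"grip": 0},{"delta_pos": [0,-0.005,0],"yaw": 0,"grip": 0},{"delta_pos": [0,-0.008,0],"yaw": 0,"grip": 0},{"delta_pos": [0,-0.011,0],"yaw": 0,"grip": 0},{"delta_pos": [0,-0.014,0],"yaw": 0,"grip": 0},{"delta_pos": [0,-0.017,0],"yaw": 0,"grip": 0},{"delta_pos": [0,-0.02,0],"yaw": 0,"grip": 0},{"delta_pos": [0,-0.023,0],"yaw": 0,"grip": 0},{"delta_pos": [0,-0.0245,0],"yaw": 0,"grip": 0},{"delta_pos": [0,-0.0245,0],"yaw": 0,"grip": 0}])

```text
time_s: 11.8
ee_pos: [0.5186, 0.0355, 0.1351]
orientation: [[0.413, 0.0, -0.911], [0.911, 0.0, 0.413], [0.0, -1.0, -0.0]]
wrist_force: [0.0, -0.2, -3.8]
opening: 0.0198
```

```bash
python3 snap.py j scene;python3 mv.py;python3 zs.py j
```

```text
[0.51855289 0.03546847 0.13505912] 0.006867280301385865
t 11.85 p [0.5185 0.0354 0.1349] psi 65.59 tilt [ 0.  0. -1.] F [ 0.23 -0.6  -2.23] op 0.0197
```

View pics/z_j.png

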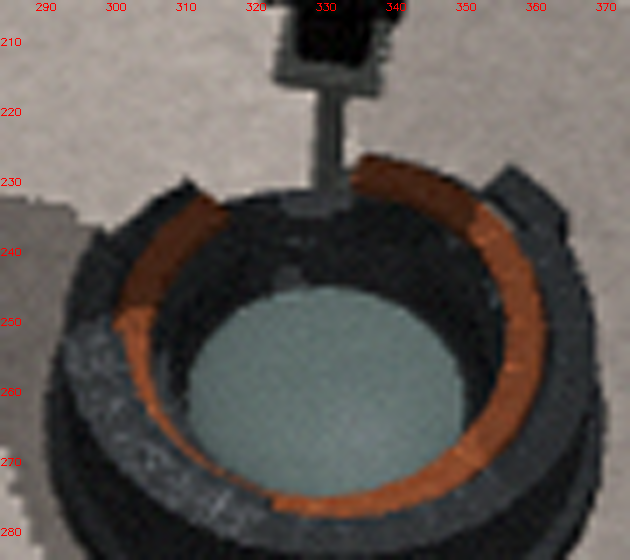

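The ring end has risen and the catch's nose is now hidden under the ring. The lift force has dropped to 1–2 N. I lower the toe to see whether the ring stays on the catch.

Call:
drive_tool(targets=[{"delta_pos": [0,0.002,0],"yaw": 0,"grip": 0},{"delta_pos": [0,0.004,0],"yaw": 0,"grip": 0},{"delta_pos": [0,0.007,0],"yaw": 0,"grip": 0},{"delta_pos": [0,0.01,0],"yaw": 0,"grip": 0},{"delta_pos": [0,0.013,0],"yaw": 0,"grip": 0},{"delta_pos": [0,0.016,0],"yaw": 0,"grip": 0},{"delta_pos": [0,0.018,0],"yaw": 0,"grip": 0},{"delta_pos": [0,0.019,0],"yaw": 0,"grip": 0},{"delta_pos": [0,0.019,0],"yaw": 0,"grip": 0},{"delta_pos": [0,0.019,0],"yaw": 0,"grip": 0}])

```text
time_s: 12.85
ee_pos: [0.5185, 0.0354, 0.1206]
orientation: [[0.413, 0.0, -0.911], [0.911, 0.0, 0.413], [0.0, -1.0, -0.0]]
wrist_force: [0.5, -0.7, -1.2]
opening: 0.0201
```

```bash
python3 snap.py k scene;python3 mv.py;python3 zs.py k
```

```text
[0.51850571 0.03540135 0.12058969] 0.002718699367131655
t 12.9 p [0.5185 0.0354 0.1206] psi 65.59 tilt [ 0.  0. -1.] F [ 1.09 -0.4  -0.95] op 0.0205
```

View pics/z_k.png

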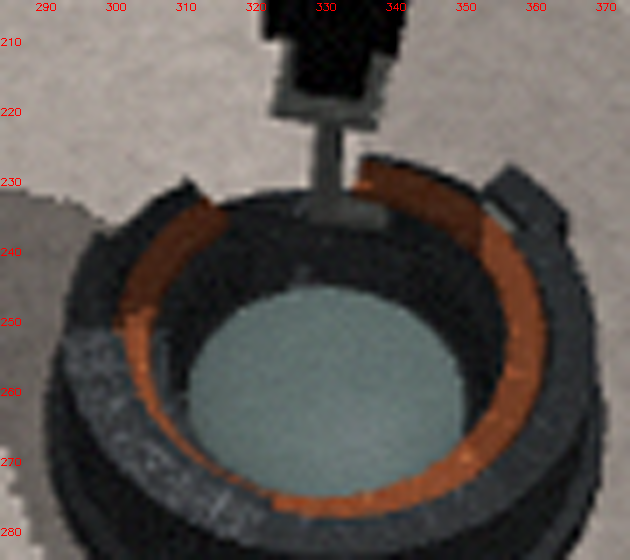

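The ring rests on the catch, with the toe visibly free below at (334,234). Now back out and lift clear.

Call:
drive_tool(targets=[{"delta_pos": [-0.004,0.002,0],"yaw": 0,"grip": 0},{"delta_pos": [-0.01,0.002,0],"yaw": 0,"grip": 0},{"delta_pos": [-0.016,0.002,0],"yaw": 0,"grip": 0},{"delta_pos": [-0.022,0.002,0],"yaw": 0,"grip": 0},{"delta_pos": [-0.0235,0.002,0],"yaw": 0,"grip": 0},{"delta_pos": [-0.0235,0.002,0],"yaw": 0,"grip": 0},{"delta_pos": [-0.0235,-0.015,0],"yaw": 0,"grip": 0},{"delta_pos": [-0.0235,-0.045,0],"yaw": 0,"grip": 0},{"delta_pos": [-0.0235,-0.08,0],"yaw": 0,"grip": 0},{"delta_pos": [-0.0235,-0.115,0],"yaw": 0,"grip": 0}])

```text
time_s: 13.9
ee_pos: [0.5112, 0.0195, 0.2087]
orientation: [[0.413, 0.0, -0.911], [0.911, 0.0, 0.413], [0.0, -1.0, -0.0]]
wrist_force: [1.4, -0.2, -0.5]
opening: 0.0199
```

```bash
python3 snap.py l scene;python3 mv.py 0.4918 -0.2855 0.205 45.46;python3 zs.py l
```

```text
[0.5111973  0.01948931 0.20869963] 0.550738120466369
t 13.95 p [0.5132 0.0196 0.2132] psi 65.59 tilt [ 0.006  0.002 -1.   ] F [ 2.4  -0.4   3.05] op 0.0198
delta [-0.3823  0.0101 -0.1421] yaw 0.2237 dist 0.30597208794864583
```

View pics/z_l.png

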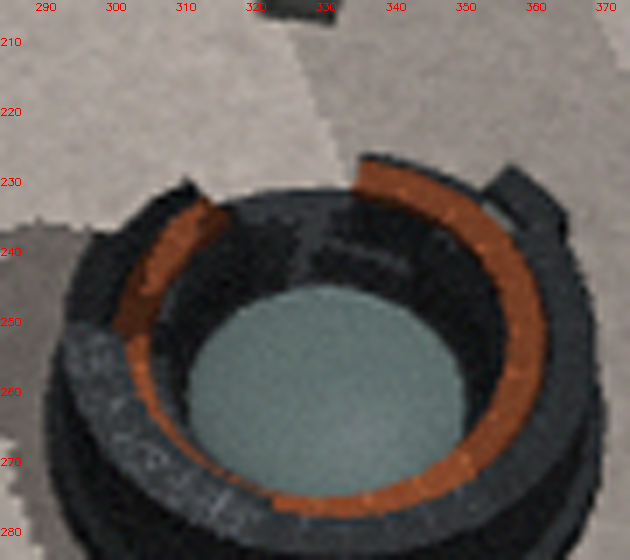

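The ring stays tilted on the catch and the pick is clear. Carrying the pick back to the rack.

Call:
drive_tool(targets=[{"delta_pos": [-0.02,0,-0.008],"yaw": 0.02,"grip": 0},{"delta_pos": [-0.065,0,-0.025],"yaw": 0.05,"grip": 0},{"delta_pos": [-0.115,0,-0.043],"yaw": 0.08,"grip": 0},{"delta_pos": [-0.165,0,-0.062],"yaw": 0.12,"grip": 0},{"delta_pos": [-0.215,0,-0.081],"yaw": 0.15,"grip": 0},{"delta_pos": [-0.265,0,-0.1],"yaw": 0.18,"grip": 0},{"delta_pos": [-0.315,0,-0.119],"yaw": 0.21,"grip": 0},{"delta_pos": [-0.355,0,-0.134],"yaw": 0.2237,"grip": 0},{"delta_pos": [-0.376,0,-0.142],"yaw": 0.2237,"grip": 0},{"delta_pos": [-0.381,0,-0.1443],"yaw": 0.2237,"grip": 0}])

```text
time_s: 14.95
ee_pos: [0.4899, -0.2886, 0.2064]
orientation: [[0.705, -0.001, -0.709], [0.709, -0.001, 0.705], [-0.002, -1.0, 0.0]]
wrist_force: [-0.5, 0.6, -1.8]
opening: 0.0199
```

```bash
python3 snap.py m scene;python3 mv.py 0.4918 -0.2855 0.107 45.46
```

```text
[ 0.48993191 -0.28863286  0.20638782] 0.05763316907053093
t 15.0 p [ 0.4905 -0.2875  0.2064] psi 45.26 tilt [-0.001 -0.    -1.   ] F [-0.52  0.44 -0.88] op 0.0196
delta [0.0033 0.1325 0.0006] yaw -0.0022 dist 0.0993898501920528
```

Call:
drive_tool(targets=[{"delta_pos": [0,0,0],"yaw": 0,"grip": 0},{"delta_pos": [0,0.015,0],"yaw": 0,"grip": 0},{"delta_pos": [0,0.035,0],"yaw": 0,"grip": 0},{"delta_pos": [0,0.055,0],"yaw": 0,"grip": 0},{"delta_pos": [0,0.075,0],"yaw": 0,"grip": 0},{"delta_pos": [0,0.095,0],"yaw": 0,"grip": 0},{"delta_pos": [0,0.112,0],"yaw": 0,"grip": 0},{"delta_pos": [0,0.122,0],"yaw": 0,"grip": 0},{"delta_pos": [0,0.128,0],"yaw": 0,"grip": 0},{"delta_pos": [0,0.131,0],"yaw": 0,"grip": 0}])

```text
time_s: 16.0
ee_pos: [0.4917, -0.2857, 0.1082]
orientation: [[0.702, -0.0, -0.713], [0.713, 0.0, 0.702], [-0.0, -1.0, 0.0]]
wrist_force: [-0.6, -0.7, -0.7]
opening: 0.0198
```

```bash
python3 snap.py n scene wrist;python3 mv.py 0.4918 -0.2855 0.108 45.46; python3 - <<'E'
import cv2
a=cv2.imread("pics/scene_n.png")[150:300,90:250];cv2.imwrite("pics/sn.png",cv2.resize(a,None,fx=4,fy=4))
E
```

```text
[ 0.49165024 -0.28568606  0.10823283] 0.00952297948822462
t 16.1 p [ 0.4918 -0.2857  0.1086] psi 45.46 tilt [ 0. -0. -1.] F [ 0.23  0.23 -1.31] op 0.0202
delta [0.0002 0.0008 0.0002] yaw -0.0 dist 0.0006433883867214046
```

View pics/sn.png

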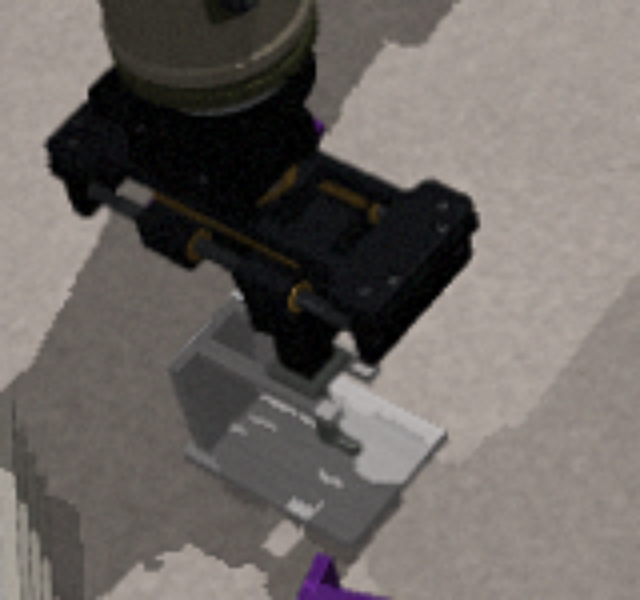

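The collar is at or just above the prongs (the wrist still reads about the pick's weight). One more mm down, then open.

Call:
drive_tool(targets=[{"delta_pos": [0,0.0008,0],"yaw": 0,"grip": 0},{"delta_pos": [0,0.0012,0],"yaw": 0,"grip": 0},{"delta_pos": [0,0.0012,0],"yaw": 0,"grip": 0},{"delta_pos": [0,0.0012,0],"yaw": 0,"grip": 0.3},{"delta_pos": [0,0.0012,0],"yaw": 0,"grip": 0.4},{"delta_pos": [0,0.0012,0],"yaw": 0,"grip": 0.5},{"delta_pos": [0,0.0012,0],"yaw": 0,"grip": 0.6},{"delta_pos": [0,0.0012,0],"yaw": 0,"grip": 0.7},{"delta_pos": [0,0.0012,0],"yaw": 0,"grip": 0.7},{"delta_pos": [0,0.0012,0],"yaw": 0,"grip": 0.7}])

```text
time_s: 17.1
ee_pos: [0.4916, -0.2856, 0.1076]
orientation: [[0.701, -0.0, -0.713], [0.713, 0.0, 0.701], [0.0, -1.0, 0.0]]
wrist_force: [0.3, -0.5, 0.4]
opening: 0.0595
```

```bash
python3 snap.py o scene wrist;python3 mv.py 0.4918 -0.2855 0.23 45.46; python3 - <<'E'
import cv2
a=cv2.imread("pics/scene_o.png")[150:300,90:250];cv2.imwrite("pics/so.png",cv2.resize(a,None,fx=4,fy=4))
E
```

```text
[ 0.49164011 -0.28558319  0.10758036] 0.0014760178954204963
t 17.2 p [ 0.4916 -0.2856  0.1076] psi 45.46 tilt [-0.  0. -1.] F [ 0.31 -0.18 -0.89] op 0.0603
delta [ 3.000e-04 -1.632e-01 -1.000e-04] yaw -0.0 dist 0.12242927725214287
```

View pics/so.png

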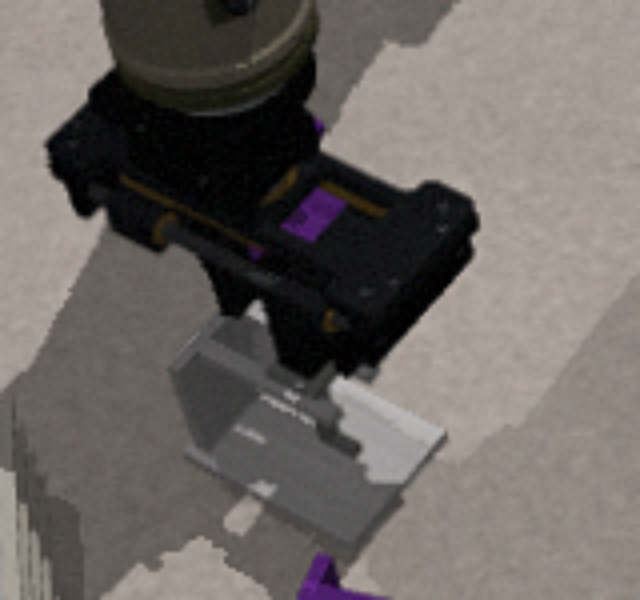

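View pics/wrist_o.png

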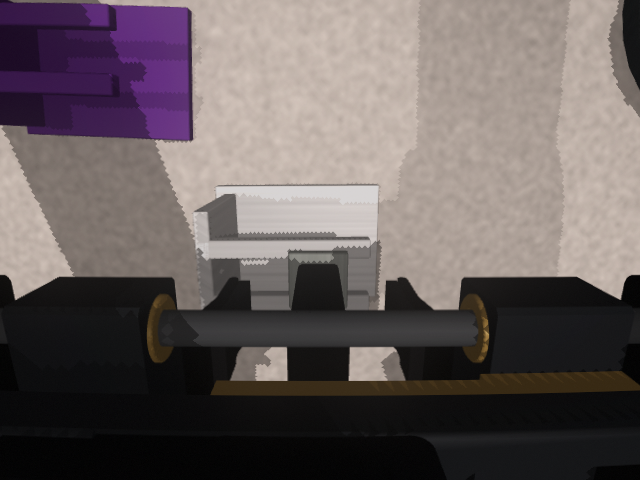

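The pick hangs upright between the open jaws. Rising straight up.

Call:
drive_tool(targets=[{"delta_pos": [0,-0.01,0],"yaw": 0,"grip": 0.7},{"delta_pos": [0,-0.03,0],"yaw": 0,"grip": 0.7},{"delta_pos": [0,-0.06,0],"yaw": 0,"grip": 0.7},{"delta_pos": [0,-0.09,0],"yaw": 0,"grip": 0.7},{"delta_pos": [0,-0.12,0],"yaw": 0,"grip": 0.7},{"delta_pos": [0,-0.15,0],"yaw": 0,"grip": 0.7},{"delta_pos": [0.03,-0.19,0.02],"yaw": 0,"grip": 0.6},{"delta_pos": [0.07,-0.21,0.05],"yaw": 0,"grip": 0.6},{"delta_pos": [0.11,-0.22,0.085],"yaw": 0,"grip": 0.5},{"delta_pos": [0.155,-0.22,0.12],"yaw": 0,"grip": 0.45}])

```text
time_s: 18.2
ee_pos: [0.5093, -0.1392, 0.2756]
orientation: [[0.703, 0.004, -0.711], [0.712, -0.0, 0.703], [0.003, -1.0, -0.003]]
wrist_force: [0.9, 0.5, -0.6]
opening: 0.044
```

```bash
python3 snap.py p scene;python3 mv.py;  python3 - <<'E'
import cv2,numpy as np
a=cv2.imread("pics/scene_p.png");b=cv2.resize(a[190:300,110:230],(480,440));cv2.imwrite("pics/sp.png",b)
E
```

```text
[ 0.50934387 -0.1391888   0.27555879] 0.9213009647177389
t 18.25 p [ 0.5108 -0.1305  0.2746] psi 45.87 tilt [ 0.003  0.003 -1.   ] F [ 3.79  6.26 -0.51] op 0.0422
```

View pics/sp.png

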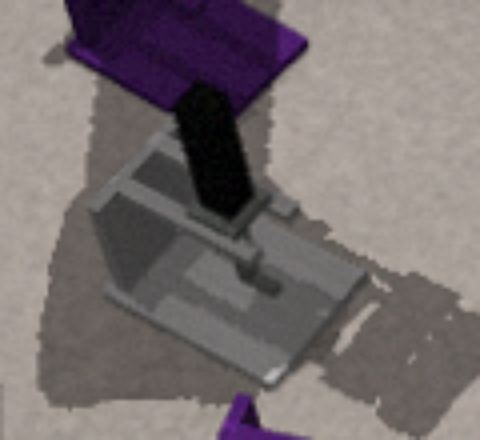

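The pick hangs in its rack and the catch side is undisturbed. Next is a wrist look at the tilted ring, with the jaws already at the grasp yaw: 31.3°, radial at 214° of the cell, where the wall is low.

Call:
drive_tool(targets=[{"delta_pos": [0.02,0.004,-0.005],"yaw": 0.03,"grip": 0.45},{"delta_pos": [0.06,0.01,-0.013],"yaw": 0.07,"grip": 0.45},{"delta_pos": [0.1,0.017,-0.022],"yaw": 0.11,"grip": 0.45},{"delta_pos": [0.14,0.024,-0.03],"yaw": 0.14,"grip": 0.45},{"delta_pos": [0.17,0.029,-0.037],"yaw": 0.157,"grip": 0.45},{"delta_pos": [0.179,0.03,-0.039],"yaw": 0.157,"grip": 0.45},{"delta_pos": [0.179,0.03,-0.039],"yaw": 0.157,"grip": 0.45},{"delta_pos": [0.179,0.03,-0.039],"yaw": 0.157,"grip": 0.45},{"delta_pos": [0.179,0.03,-0.039],"yaw": 0.157,"grip": 0.45},{"delta_pos": [0.179,0.03,-0.039],"yaw": 0.157,"grip": 0.45}])

```text
time_s: 19.25
ee_pos: [0.6236, -0.0653, 0.2508]
orientation: [[0.855, 0.001, -0.519], [0.519, 0.0, 0.855], [0.001, -1.0, -0.0]]
wrist_force: [-1.0, -0.2, 0.0]
opening: 0.0392
```

```bash
python3 snap.py q wrist scene;python3 mv.py;  python3 - <<'E'
import cv2,numpy as np
a=cv2.imread("pics/wrist_q.png");cv2.imwrite("pics/wq.png",cv2.resize(a[0:240,200:460],None,fx=2.5,fy=2.5))
E
```

```text
[ 0.62367161 -0.0650856   0.25069864] 0.0059338914372579574
t 19.35 p [ 0.6237 -0.0649  0.2505] psi 31.3 tilt [ 0.  0. -1.] F [ 0.23 -0.34  0.6 ] op 0.0391
```

View pics/wq.png

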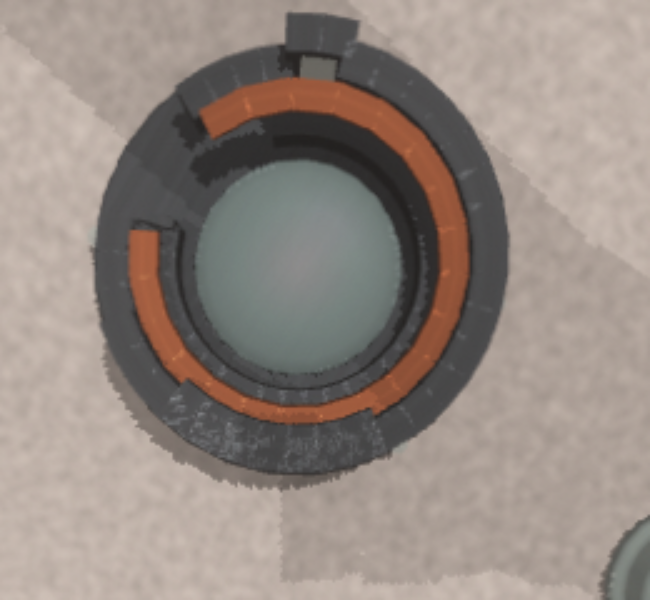

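The ring rests on the catch nose. At the left is the other end, crop (145,232), with its band at x = 130–160. I measure the band on a tilted ring plane.

```bash
python3 - <<'E'
from h import *
from scipy.optimize import least_squares
np.set_printoptions(suppress=True,precision=4)
c=pickle.load(open("wrist_q.pkl","rb"));o=c["obs"];T=wristT(o,c)
f=cv2.cvtColor(c["frame"],cv2.COLOR_RGB2HSV)
m=((f[...,0]<18)&(f[...,1]>110)&(f[...,2]>60)).astype(np.uint8)
k=np.zeros_like(m);k[10:220,230:400]=1;m*=k
cs,_=cv2.findContours(m,cv2.RETR_EXTERNAL,cv2.CHAIN_APPROX_NONE);cs=max(cs,key=len).reshape(-1,2)
C=np.array([.572,.021]);yaw=-2.7;t=np.radians(118+yaw);up=np.array([np.cos(t),np.sin(t),0])
# plane of top face: z = .042+ tan7*(dot(p-C,up)+.060)
tan=np.tan(np.radians(7));n=np.r_[-tan*up[:2],1.];n/=np.linalg.norm(n)
p0=np.array([*C,.042+tan*.060])
oo,d=rays(c,cs,T);P=oo+d*((((p0-oo)@n)/(d@n))[:,None])
e1=np.cross(up,n);e1/=np.linalg.norm(e1);e2=np.cross(n,e1)
Q=np.c_[(P-p0)@e1,(P-p0)@e2]
fit=least_squares(lambda q:np.minimum(abs(np.hypot(*(Q-q).T)-.060),abs(np.hypot(*(Q-q).T)-.050)),[0,0],loss='soft_l1',f_scale=.001)
ctr=p0+fit.x[0]*e1+fit.x[1]*e2;print("ring centre top",ctr,"shift",fit.x,"cost",fit.cost)
r=np.hypot(*(Q-fit.x).T);print(np.percentile(r,[5,25,50,75,95]))
V=P-ctr;a=np.degrees(np.arctan2(V[:,1],V[:,0]))%360;s=np.sort(a);g=np.diff(np.r_[s,s[0]+360]);i=g.argmax();print("gap world",s[i],s[i]+g[i])
for w in (209,211.3,213): 
    q=ctr+.055*np.array([np.cos(np.radians(w)),np.sin(np.radians(w)),0]);q[2]=p0[2]+tan*((q-p0)[:2]@up[:2]);print(w,"grasp top pt",q)
E
python3 mv.py 0.525 -0.0076 0.09 31.3
```

```text
ring centre top [0.5724 0.0209 0.0493] shift [ 0.0003 -0.0003] cost 0.00028157808156841575
[0.0496 0.0501 0.0563 0.0599 0.0605]
gap world 157.01585229120428 198.7903698696761
209 grasp top pt [ 0.5243 -0.0058  0.0489]
211.3 grasp top pt [ 0.5254 -0.0077  0.0486]
213 grasp top pt [ 0.5262 -0.0091  0.0484]
t 19.35 p [ 0.6237 -0.0649  0.2505] psi 31.3 tilt [ 0.  0. -1.] F [ 0.23 -0.34  0.6 ] op 0.0391
delta [-0.0729  0.214   0.1337] yaw 0.0 dist 0.19699319013083094
```

Call:
drive_tool(targets=[{"delta_pos": [-0.01,0.02,0.018],"yaw": 0,"grip": 0.38},{"delta_pos": [-0.025,0.055,0.046],"yaw": 0,"grip": 0.38},{"delta_pos": [-0.041,0.095,0.075],"yaw": 0,"grip": 0.38},{"delta_pos": [-0.055,0.13,0.1],"yaw": 0,"grip": 0.38},{"delta_pos": [-0.066,0.165,0.12],"yaw": 0,"grip": 0.38},{"delta_pos": [-0.0725,0.195,0.1335],"yaw": 0,"grip": 0.38},{"delta_pos": [-0.0725,0.21,0.1335],"yaw": 0,"grip": 0.38},{"delta_pos": [-0.0725,0.22,0.1335],"yaw": 0,"grip": 0.38},{"delta_pos": [-0.0725,0.22,0.1335],"yaw": 0,"grip": 0.38},{"delta_pos": [-0.0725,0.22,0.1335],"yaw": 0,"grip": 0.38}])

```text
time_s: 20.35
ee_pos: [0.5265, -0.0077, 0.0859]
orientation: [[0.855, 0.001, -0.519], [0.519, -0.0, 0.855], [0.001, -1.0, -0.001]]
wrist_force: [0.0, 0.5, 0.8]
opening: 0.0332
```

```bash
python3 snap.py r wrist scene;python3 mv.py 0.5254 -0.0077 0.0435 31.3; python3 zs.py r
```

```text
[ 0.5265601  -0.00762289  0.0860214 ] 0.004263969581602747
t 20.45 p [ 0.5265 -0.0075  0.086 ] psi 31.3 tilt [ 0.002  0.    -1.   ] F [0.81 0.4  1.05] op 0.0334
delta [-0.0014  0.0566  0.0006] yaw 0.0 dist 0.04249999908793363
```

View pics/z_r.png

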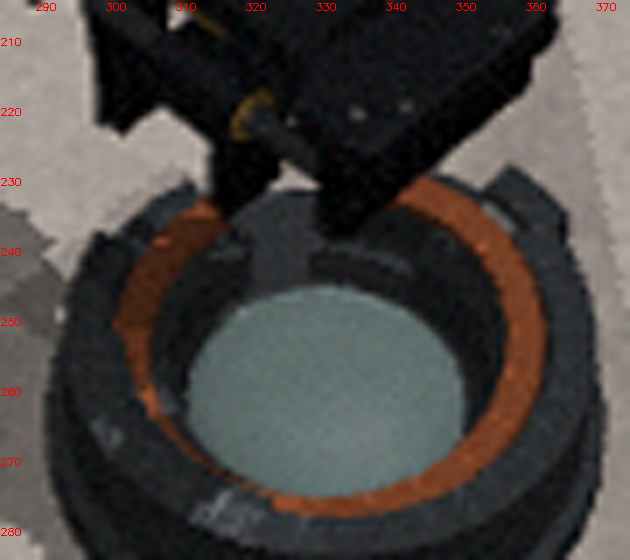

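View pics/wrist_r.png

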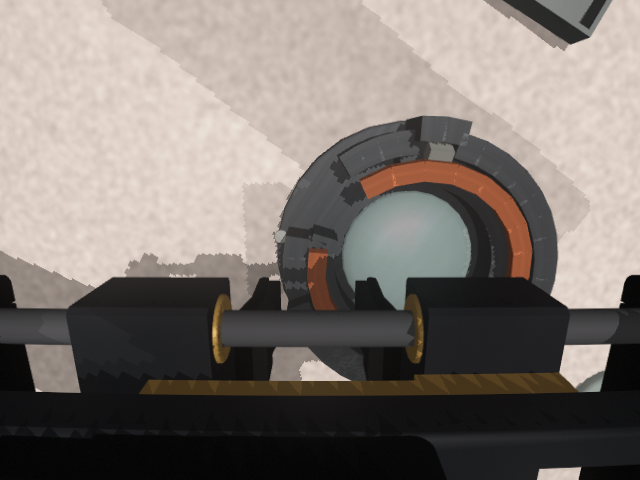

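The jaws straddle the ring band at (320,280), with the lens clear. Lowering to 43.5 mm, 3.5 mm above the low wall.

Call:
drive_tool(targets=[{"delta_pos": [-0.0012,0.008,0],"yaw": 0,"grip": 0.38},{"delta_pos": [-0.0012,0.018,0],"yaw": 0,"grip": 0.38},{"delta_pos": [-0.0012,0.028,0],"yaw": 0,"grip": 0.38},{"delta_pos": [-0.0012,0.038,0],"yaw": 0,"grip": 0.38},{"delta_pos": [-0.0012,0.046,0],"yaw": 0,"grip": 0.38},{"delta_pos": [-0.0012,0.052,0],"yaw": 0,"grip": 0.38},{"delta_pos": [-0.0012,0.0555,0],"yaw": 0,"grip": 0.38},{"delta_pos": [-0.0012,0.0566,0],"yaw": 0,"grip": 0.38},{"delta_pos": [-0.0012,0.0566,0],"yaw": 0,"grip": 0.38},{"delta_pos": [-0.0012,0.0566,0],"yaw": 0,"grip": 0.38}])

```text
time_s: 21.45
ee_pos: [0.5249, -0.0076, 0.0429]
orientation: [[0.854, 0.0, -0.52], [0.52, 0.0, 0.854], [0.0, -1.0, -0.0]]
wrist_force: [0.0, 0.6, -0.6]
opening: 0.0332
```

```bash
python3 snap.py s wrist scene;python3 mv.py 0.5254 -0.0077 0.0435 31.3; python3 zs.py s
```

```text
[ 0.52498059 -0.00765446  0.04292834] 0.0024548159713526346
t 21.55 p [ 0.525  -0.0076  0.0429] psi 31.33 tilt [ 0.001  0.    -1.   ] F [ 0.33 -0.51  0.29] op 0.0326
delta [ 0.0005 -0.0008 -0.0004] yaw 0.0003 dist 0.000726029361399731
```

View pics/z_s.png

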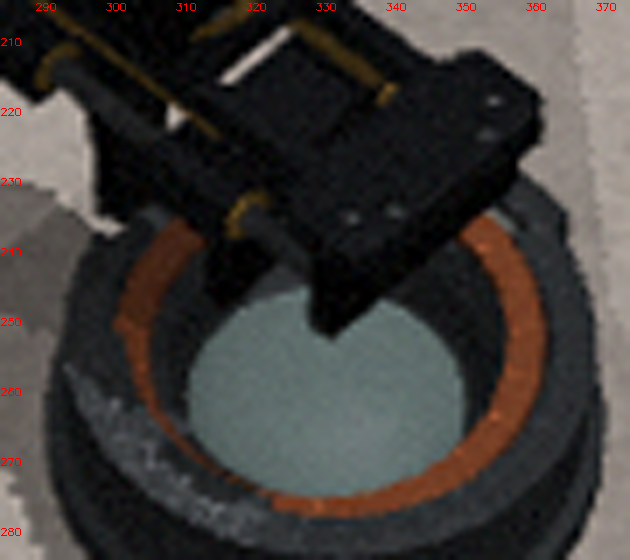

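View pics/wrist_s.png

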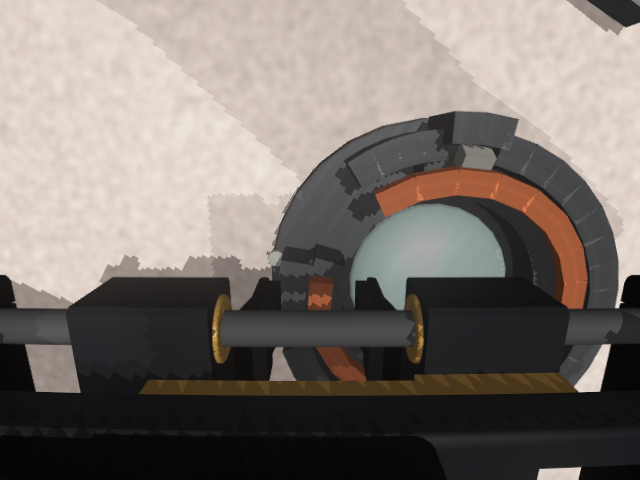

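The jaws are on either side of the band at (320,295), both clear. Closing.

Call:
drive_tool(targets=[{"delta_pos": [0,0,0],"yaw": 0,"grip": 0.25},{"delta_pos": [0,0,0],"yaw": 0,"grip": 0.18},{"delta_pos": [0,0,0],"yaw": 0,"grip": 0.12},{"delta_pos": [0,0,0],"yaw": 0,"grip": 0.06},{"delta_pos": [0,0,0],"yaw": 0,"grip": 0},{"delta_pos": [0,0,0],"yaw": 0,"grip": 0},{"delta_pos": [0,0,0],"yaw": 0,"grip": 0},{"delta_pos": [0,0,0],"yaw": 0,"grip": 0},{"delta_pos": [0,0,0],"yaw": 0,"grip": 0},{"delta_pos": [0,0,0],"yaw": 0,"grip": 0}])

```text
time_s: 22.55
ee_pos: [0.525, -0.0076, 0.0428]
orientation: [[0.854, 0.001, -0.52], [0.52, 0.0, 0.854], [0.001, -1.0, -0.0]]
wrist_force: [2.5, 1.5, 0.1]
opening: 0.0092
```

```bash
python3 snap.py t wrist scene;python3 mv.py 0.5254 -0.0077 0.0435 31.3; python3 zs.py t
```

```text
[ 0.52497792 -0.00757233  0.04276417] 0.0018973858633803149
t 22.65 p [ 0.525  -0.0076  0.0428] psi 31.33 tilt [ 0.  0. -1.] F [ 3.07  1.32 -0.61] op 0.0098
delta [ 0.0004 -0.001  -0.0004] yaw 0.0004 dist 0.0008634088572145025
```

View pics/z_t.png

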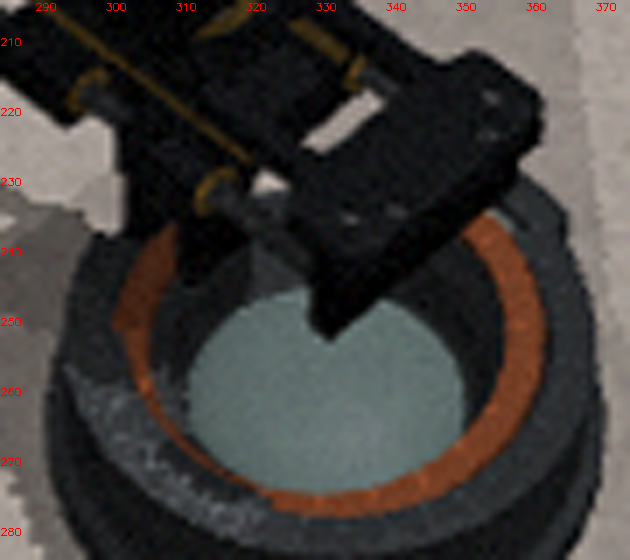

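View pics/wrist_t.png

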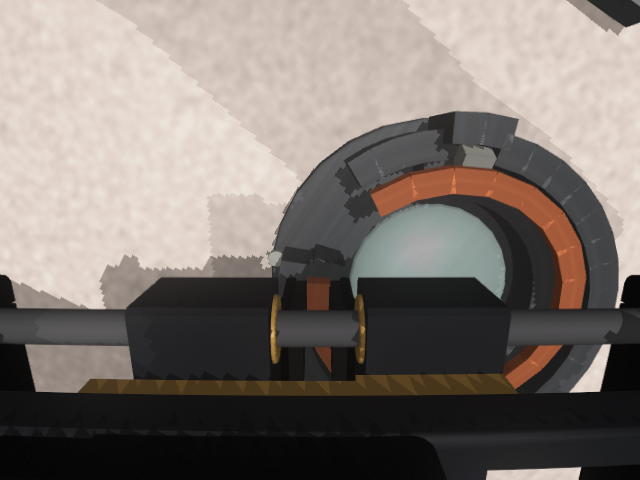

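The ring is gripped (opening 9.8 mm) with low forces. Raise 3 mm, then draw 14 mm towards the catch side.

Call:
drive_tool(targets=[{"delta_pos": [0,-0.0015,0],"yaw": 0,"grip": 0},{"delta_pos": [0,-0.003,0],"yaw": 0,"grip": 0},{"delta_pos": [0,-0.0035,0.001],"yaw": 0,"grip": 0},{"delta_pos": [0,-0.004,0.004],"yaw": 0,"grip": 0},{"delta_pos": [0,-0.004,0.007],"yaw": 0,"grip": 0},{"delta_pos": [0,-0.004,0.01],"yaw": 0,"grip": 0},{"delta_pos": [0,-0.004,0.012],"yaw": 0,"grip": 0},{"delta_pos": [0.001,-0.004,0.012],"yaw": 0,"grip": 0},{"delta_pos": [0.001,-0.004,0.012],"yaw": 0,"grip": 0},{"delta_pos": [0.001,-0.004,0.012],"yaw": 0,"grip": 0}])

```text
time_s: 23.65
ee_pos: [0.5194, -0.001, 0.0452]
orientation: [[0.855, -0.003, -0.519], [0.519, -0.001, 0.855], [-0.003, -1.0, 0.0]]
wrist_force: [-2.4, -6.2, -0.8]
opening: 0.0097
```

```bash
python3 snap.py u wrist scene;python3 mv.py 0.5254 -0.0077 0.0435 31.3; python3 zs.py u
```

```text
[ 0.51935702 -0.00102561  0.04522592] 0.0018661528598939406
t 23.75 p [ 0.5194 -0.001   0.0453] psi 31.25 tilt [-0.003 -0.001 -1.   ] F [-3.89 -6.61 -1.27] op 0.0096
delta [ 0.0022  0.0023 -0.0118] yaw -0.0006 dist 0.009162927829159794
```

View pics/z_u.png

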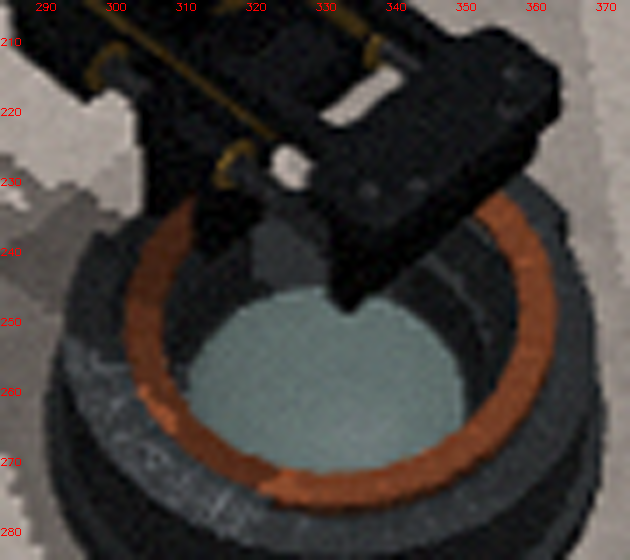

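View pics/wrist_u.png

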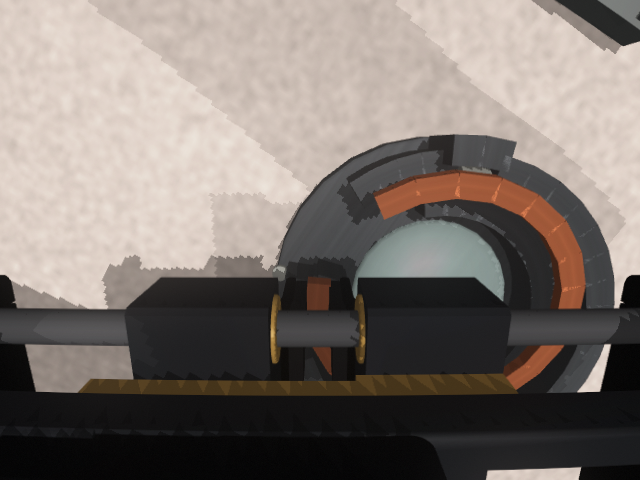

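Drawn 8.7 mm, with 7 N resisting, probably the ring's rim against the 52 mm wall near the catch. I raise 4 mm more and then draw the rest.

Call:
drive_tool(targets=[{"delta_pos": [0,-0.001,0],"yaw": 0,"grip": 0},{"delta_pos": [0,-0.002,0],"yaw": 0,"grip": 0},{"delta_pos": [0,-0.003,0],"yaw": 0,"grip": 0},{"delta_pos": [0,-0.004,0],"yaw": 0,"grip": 0},{"delta_pos": [0,-0.005,0],"yaw": 0,"grip": 0},{"delta_pos": [0,-0.005,0.001],"yaw": 0,"grip": 0},{"delta_pos": [0,-0.005,0.003],"yaw": 0,"grip": 0},{"delta_pos": [0,-0.005,0.005],"yaw": 0,"grip": 0},{"delta_pos": [0,-0.005,0.006],"yaw": 0,"grip": 0},{"delta_pos": [0,-0.005,0.006],"yaw": 0,"grip": 0}])

```text
time_s: 24.75
ee_pos: [0.5167, 0.0032, 0.0488]
orientation: [[0.855, -0.003, -0.519], [0.519, -0.001, 0.855], [-0.003, -1.0, 0.001]]
wrist_force: [-2.8, -5.0, -0.4]
opening: 0.0097
```

```bash
python3 snap.py v wrist scene;python3 mv.py 0.5254 -0.0077 0.0435 31.3; python3 zs.py v
```

```text
[0.51674208 0.00322022 0.04885795] 0.001415525559743678
t 24.85 p [0.5168 0.0032 0.0489] psi 31.27 tilt [-0.003 -0.001 -1.   ] F [-3.96 -4.86 -0.53] op 0.0093
delta [ 0.0023  0.0071 -0.0184] yaw -0.0003 dist 0.014895649930983131
```

View pics/z_v.png

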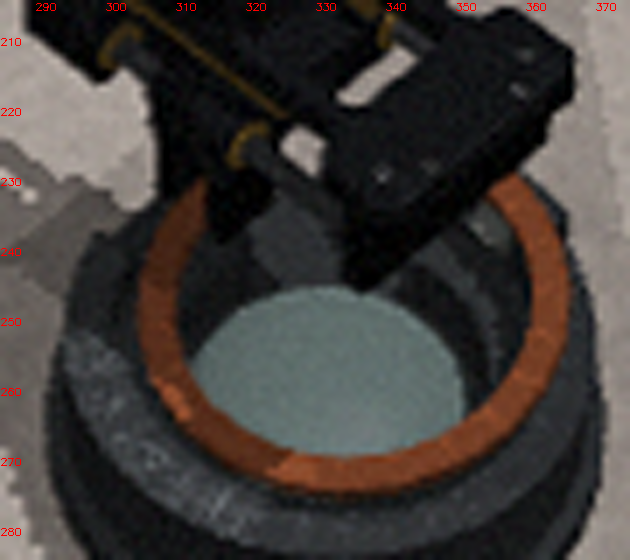

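View pics/wrist_v.png

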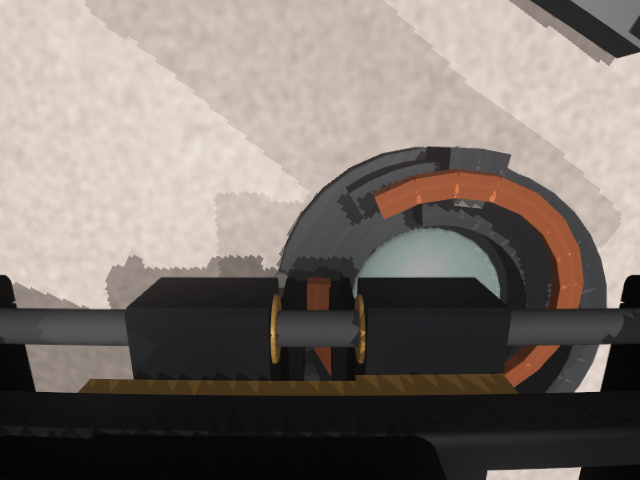

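The ring has moved 13.6 mm, and the scene crop shows its near edge clear of the lip at (320,272). Lifting.

Call:
drive_tool(targets=[{"delta_pos": [0,-0.002,0],"yaw": 0,"grip": 0},{"delta_pos": [0,-0.004,0],"yaw": 0,"grip": 0},{"delta_pos": [0,-0.006,0],"yaw": 0,"grip": 0},{"delta_pos": [0,-0.008,0],"yaw": 0,"grip": 0},{"delta_pos": [0,-0.01,0],"yaw": 0,"grip": 0},{"delta_pos": [0,-0.013,0],"yaw": 0,"grip": 0},{"delta_pos": [0,-0.016,0],"yaw": 0,"grip": 0},{"delta_pos": [0,-0.02,0],"yaw": 0,"grip": 0},{"delta_pos": [0,-0.024,0],"yaw": 0,"grip": 0},{"delta_pos": [0,-0.028,0],"yaw": 0,"grip": 0}])

```text
time_s: 25.85
ee_pos: [0.5187, 0.0048, 0.0709]
orientation: [[0.854, 0.001, -0.52], [0.52, 0.001, 0.854], [0.001, -1.0, 0.0]]
wrist_force: [-0.7, 0.6, -2.0]
opening: 0.0098
```

```bash
python3 snap.py w wrist scene;python3 mv.py; python3 zs.py w
```

```text
[0.51887467 0.00464245 0.07127496] 0.013898920889523787
t 25.95 p [0.5188 0.0046 0.071 ] psi 31.35 tilt [ 0.001  0.001 -1.   ] F [ 0.59  0.34 -0.59] op 0.0096
```

View pics/z_w.png

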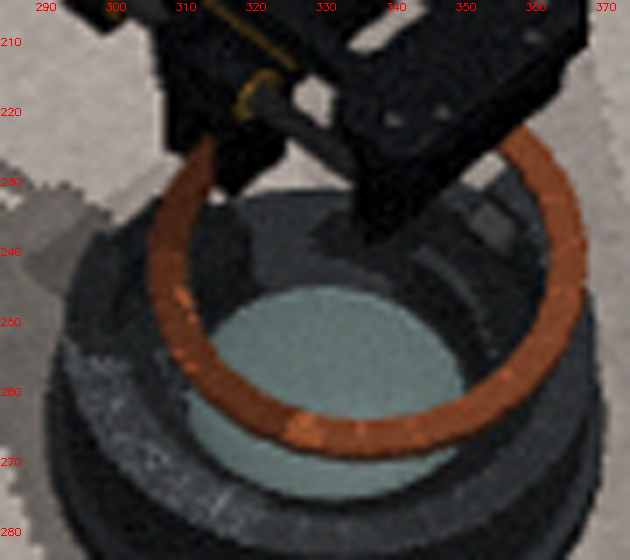

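View pics/wrist_w.png

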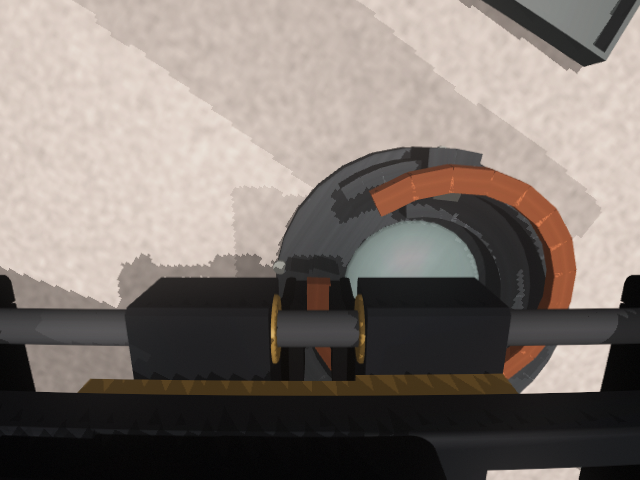

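The ring is free of the cell, and the catch nose is visible again at scene (354,236). Carrying it to the tray, centre about (0.485,0.268).

Call:
drive_tool(targets=[{"delta_pos": [0,-0.02,0.004],"yaw": 0,"grip": 0},{"delta_pos": [0.003,-0.045,0.02],"yaw": 0,"grip": 0},{"delta_pos": [0.011,-0.065,0.05],"yaw": 0,"grip": 0},{"delta_pos": [0.02,-0.08,0.09],"yaw": 0,"grip": 0},{"delta_pos": [0.03,-0.08,0.135],"yaw": 0,"grip": 0},{"delta_pos": [0.04,-0.08,0.18],"yaw": 0,"grip": 0},{"delta_pos": [0.05,-0.08,0.225],"yaw": 0,"grip": 0},{"delta_pos": [0.059,-0.08,0.27],"yaw": 0,"grip": 0},{"delta_pos": [0.067,-0.08,0.305],"yaw": 0,"grip": 0},{"delta_pos": [0.0706,-0.08,0.323],"yaw": 0,"grip": 0}])

```text
time_s: 26.95
ee_pos: [0.4366, 0.2412, 0.1304]
orientation: [[0.853, -0.0, -0.523], [0.523, 0.001, 0.853], [0.0, -1.0, 0.001]]
wrist_force: [0.5, 0.6, -0.7]
opening: 0.0097
```

```bash
python3 snap.py x wrist scene top;python3 mv.py
```

```text
[0.43704317 0.24016274 0.13034888] 0.04624734655270732
t 27.1 p [0.4377 0.2385 0.1303] psi 31.38 tilt [-0. -0. -1.] F [-0.15 -0.45 -0.34] op 0.0094
```

View pics/scene_x.png

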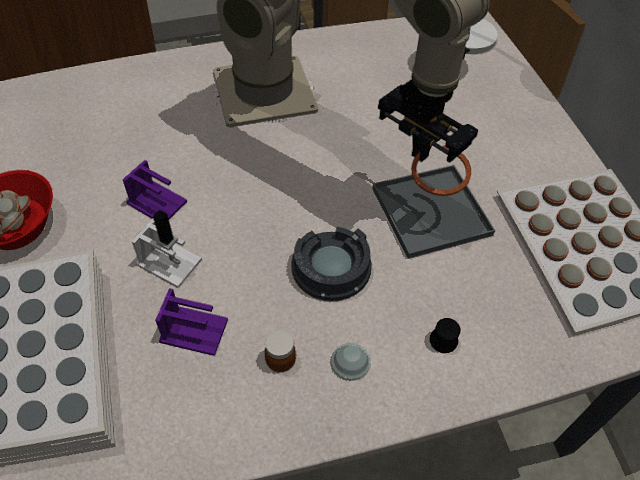

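View pics/wrist_x.png

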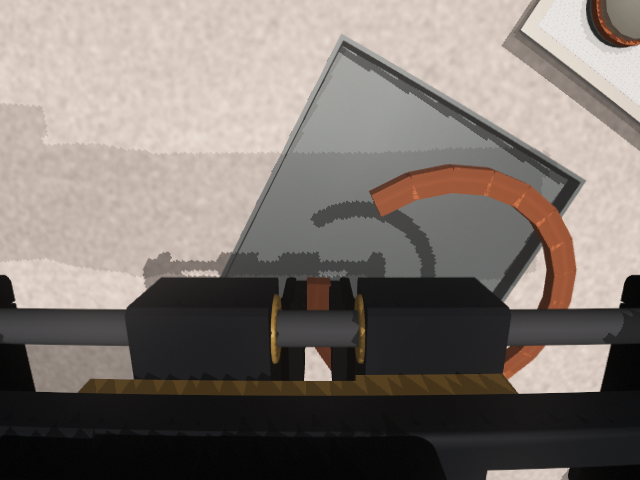

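The scene shows the ring held and level enough, above the tray. The wrist view shows the tray corners at (342,38) and (583,182). Refining the tray centre from them.

```bash
python3 - <<'E'
from h import *
np.set_printoptions(suppress=True,precision=4)
c=pickle.load(open("wrist_x.pkl","rb"));T=wristT(c["obs"],c)
A,B,D=onz(c,[(342,37),(584,181),(225,275)],.018,T)
v=B-A;print(A,B,np.linalg.norm(v));u=v/np.linalg.norm(v)
w=(D-A)/np.linalg.norm(D-A);print("angle",np.degrees(np.arctan2(u[1],u[0])),"perp?",u@w)
print("centre",(A+B)/2+.1*w)
# tray by top camera in c0: mask corners refine
c0=pickle.load(open("c0.pkl","rb"))
for n,roi in (("top",(165,235,275,340)),("scene",(365,160,500,262))):
    f=c0[n]["frame"].astype(int);x0,y0,x1,y1=roi
    m=np.zeros(f.shape[:2],np.uint8);m[y0:y1,x0:x1]=((f[...,0]<125)&(f.max(2)<135))[y0:y1,x0:x1]
    cs,_=cv2.findContours(m,cv2.RETR_EXTERNAL,cv2.CHAIN_APPROX_SIMPLE);k=max(cs,key=cv2.contourArea)
    q=cv2.boxPoints(cv2.minAreaRect(k)) if n=="top" else cv2.approxPolyDP(k,8,True).reshape(-1,2)
    P=onz(c0[n],q,.012);print(n,q.tolist(),P.mean(0),np.linalg.norm(P-np.roll(P,1,0),axis=1))
o=c["obs"];
E
```

```text
[0.3788 0.3645 0.018 ] [0.5762 0.3774 0.018 ] 0.19775846292042928
angle 3.7537051367583993 perp? 0.0030449641394103685
centre [0.4844 0.2712 0.018 ]
top [[165.0, 235.0], [274.0, 235.0], [274.0, 339.0], [165.0, 339.0]] [0.4817 0.2648 0.012 ] [0.2563 0.2712 0.2529 0.2615]
scene [[454, 165], [373, 183], [405, 258], [493, 235]] [0.4854 0.2701 0.012 ] [0.2097 0.2001 0.2101 0.2025]
```

The tray centre is (0.4845,0.270) and the ring's centre would land within 3 mm of it. Lowering to 20 mm.

Call:
drive_tool(targets=[{"delta_pos": [0,0.008,0],"yaw": 0,"grip": 0},{"delta_pos": [0,0.025,0],"yaw": 0,"grip": 0},{"delta_pos": [0,0.045,0],"yaw": 0,"grip": 0},{"delta_pos": [0,0.067,0],"yaw": 0,"grip": 0},{"delta_pos": [0,0.089,0],"yaw": 0,"grip": 0},{"delta_pos": [0,0.109,0],"yaw": 0,"grip": 0},{"delta_pos": [0,0.126,0],"yaw": 0,"grip": 0},{"delta_pos": [0,0.138,0],"yaw": 0,"grip": 0},{"delta_pos": [0,0.145,0],"yaw": 0,"grip": 0},{"delta_pos": [0,0.147,0],"yaw": 0,"grip": 0}])

```text
time_s: 28.1
ee_pos: [0.4376, 0.2385, 0.0197]
orientation: [[0.854, -0.0, -0.52], [0.52, -0.0, 0.854], [-0.001, -1.0, -0.0]]
wrist_force: [0.3, -0.7, -0.4]
opening: 0.0092
```

```bash
python3 snap.py y wrist scene;python3 mv.py;python3 - <<'E'
import cv2
a=cv2.imread("pics/scene_y.png")[100:265,360:510];cv2.imwrite("pics/sy.png",cv2.resize(a,None,fx=4,fy=3.6))
E
```

```text
[0.43771073 0.23866362 0.01995155] 0.012923430878376203
t 28.2 p [0.4378 0.2387 0.0203] psi 31.32 tilt [ 0.  0. -1.] F [ 0.23 -0.05 -1.14] op 0.0095
```

View pics/sy.png

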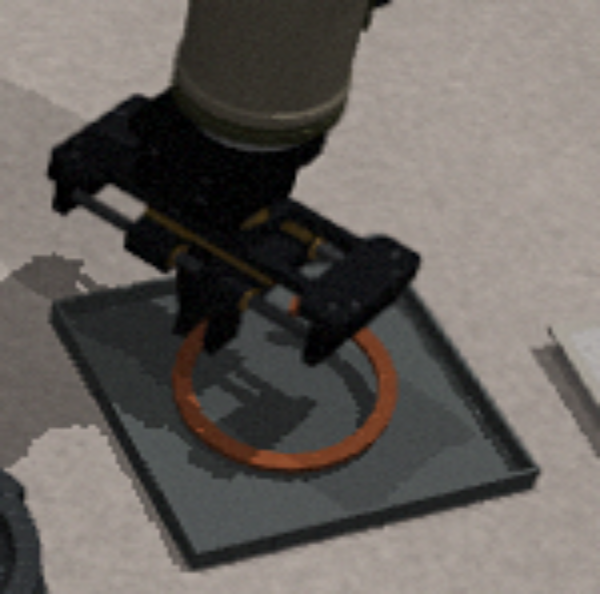

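View pics/wrist_y.png

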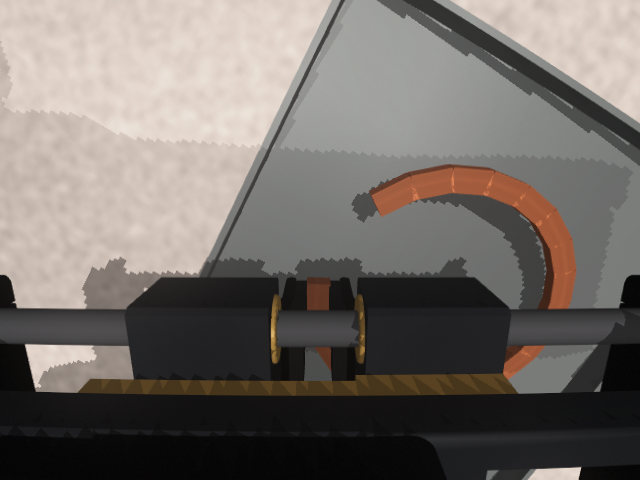

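The ring is inside the tray's outline, just above the floor. Lowering slowly to contact.

Call:
drive_tool(targets=[{"delta_pos": [0,0.003,0],"yaw": 0,"grip": 0},{"delta_pos": [0,0.006,0],"yaw": 0,"grip": 0},{"delta_pos": [0,0.009,0],"yaw": 0,"grip": 0},{"delta_pos": [0,0.0115,0],"yaw": 0,"grip": 0},{"delta_pos": [0,0.0135,0],"yaw": 0,"grip": 0},{"delta_pos": [0,0.0155,0],"yaw": 0,"grip": 0},{"delta_pos": [0,0.0175,0],"yaw": 0,"grip": 0},{"delta_pos": [0,0.019,0],"yaw": 0,"grip": 0},{"delta_pos": [0,0.02,0],"yaw": 0,"grip": 0},{"delta_pos": [0,0.02,0],"yaw": 0,"grip": 0}])

```text
time_s: 29.2
ee_pos: [0.4376, 0.239, 0.0052]
orientation: [[0.854, 0.0, -0.52], [0.52, 0.0, 0.854], [0.0, -1.0, 0.0]]
wrist_force: [-2.5, 1.7, 3.2]
opening: 0.0093
```

```bash
python3 snap.py z wrist scene;python3 mv.py;python3 - <<'E'
import cv2
a=cv2.imread("pics/scene_z.png")[100:265,360:510];cv2.imwrite("pics/sz.png",cv2.resize(a,None,fx=4,fy=3.6))
E
```

```text
[0.43765881 0.23894758 0.00526592] 0.001850335253031258
t 29.3 p [0.4377 0.2389 0.0053] psi 31.34 tilt [ 0.  0. -1.] F [-2.38  1.44  3.08] op 0.0092
```

View pics/sz.png

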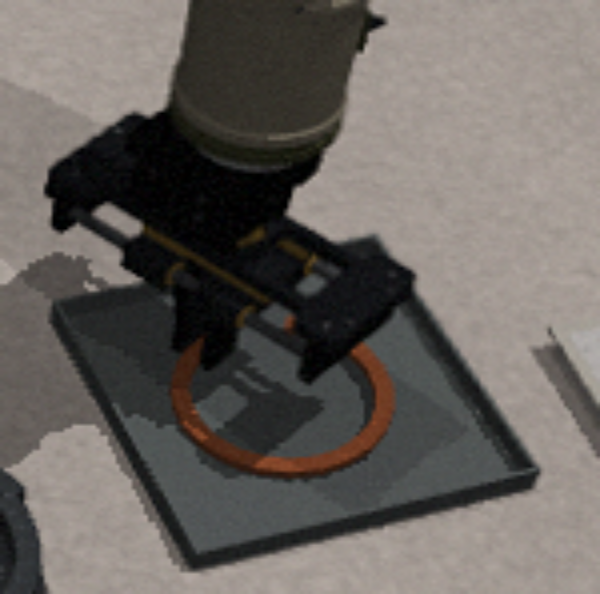

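View pics/wrist_z.png

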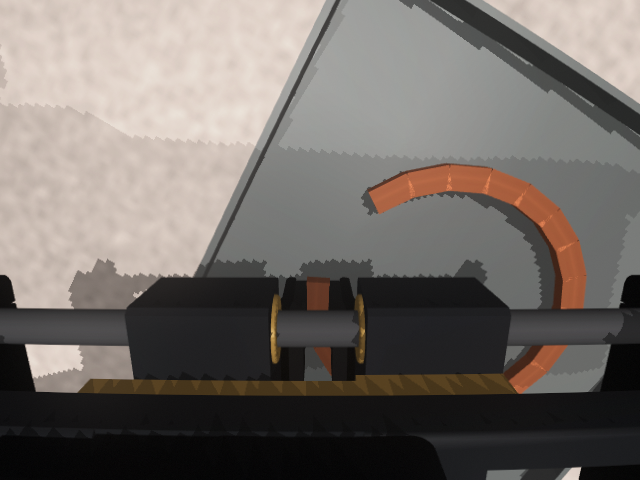

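The ring touches the floor with about 4 N. One more mm down, then open gradually.

Call:
drive_tool(targets=[{"delta_pos": [0,0.0007,0],"yaw": 0,"grip": 0},{"delta_pos": [0,0.0013,0],"yaw": 0,"grip": 0},{"delta_pos": [0,0.0013,0],"yaw": 0,"grip": 0},{"delta_pos": [0,0.0013,0],"yaw": 0,"grip": 0.13},{"delta_pos": [0,0.0013,0],"yaw": 0,"grip": 0.15},{"delta_pos": [0,0.0013,0],"yaw": 0,"grip": 0.18},{"delta_pos": [0,0.0013,0],"yaw": 0,"grip": 0.22},{"delta_pos": [0,0.0013,0],"yaw": 0,"grip": 0.28},{"delta_pos": [0,0.0013,0],"yaw": 0,"grip": 0.3},{"delta_pos": [0,0.0013,0],"yaw": 0,"grip": 0.3}])

```text
time_s: 30.3
ee_pos: [0.4376, 0.2387, 0.0042]
orientation: [[0.854, -0.0, -0.52], [0.52, 0.0, 0.854], [0.0, -1.0, 0.0]]
wrist_force: [-0.9, 0.1, 0.7]
opening: 0.025
```

```bash
python3 snap.py A wrist scene;python3 mv.py;python3 - <<'E'
import cv2
a=cv2.imread("pics/scene_A.png")[100:265,360:510];cv2.imwrite("pics/sA.png",cv2.resize(a,None,fx=4,fy=3.6))
E
```

```text
[0.43766907 0.23873547 0.00420726] 0.001924863201133555
t 30.4 p [0.4377 0.2387 0.0042] psi 31.33 tilt [-0.  0. -1.] F [-0.78  0.56 -0.02] op 0.0259
```

View pics/sA.png

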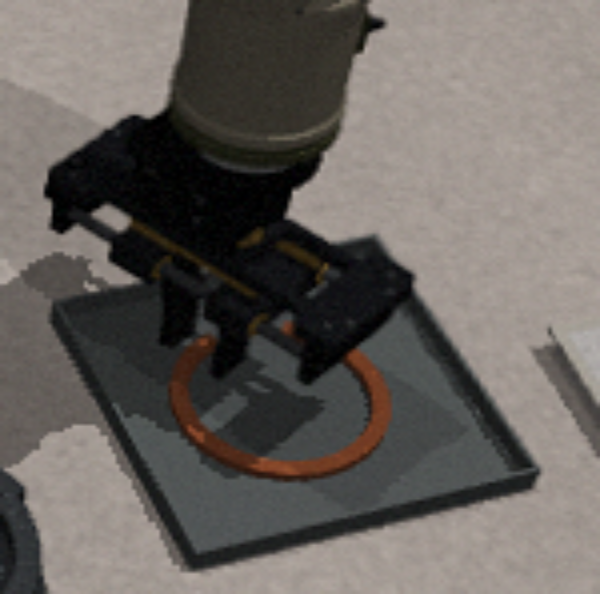

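View pics/wrist_A.png

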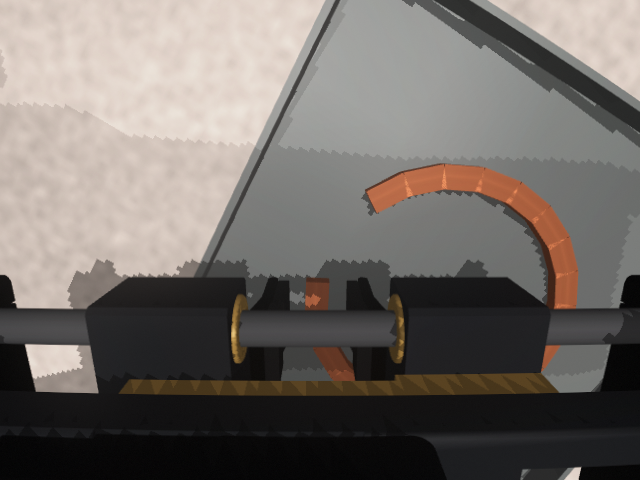

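The ring lies flat and is released, with both fingers clear of it. Rising.

Call:
drive_tool(targets=[{"delta_pos": [0,-0.005,0],"yaw": 0,"grip": 0.3},{"delta_pos": [0,-0.015,0],"yaw": 0,"grip": 0.3},{"delta_pos": [0,-0.03,0],"yaw": 0,"grip": 0.3},{"delta_pos": [0,-0.06,0],"yaw": 0,"grip": 0.3},{"delta_pos": [0,-0.1,0],"yaw": 0,"grip": 0.3},{"delta_pos": [0,-0.14,0],"yaw": 0,"grip": 0.3},{"delta_pos": [0,-0.18,0],"yaw": 0,"grip": 0.3},{"delta_pos": [0,-0.21,0],"yaw": 0,"grip": 0.3},{"delta_pos": [0,-0.225,-0.0],"yaw": 0,"grip": 0.3},{"delta_pos": [0,-0.23,-0.0],"yaw": 0,"grip": 0.3}])

```text
time_s: 31.4
ee_pos: [0.4381, 0.239, 0.1782]
orientation: [[0.854, 0.002, -0.52], [0.52, 0.002, 0.854], [0.002, -1.0, 0.0]]
wrist_force: [0.5, 0.7, 0.1]
opening: 0.0263
```

```bash
python3 snap.py B wrist scene top;python3 mv.py;python3 - <<'E'
from h import *
from scipy.optimize import least_squares
for n,zr in (("scene",(100,270,360,510)),("top",(230,340,165,275))):
    c=pickle.load(open(f"{n}_B.pkl","rb"));f=cv2.cvtColor(c["frame"],cv2.COLOR_RGB2HSV)
    m=((f[...,0]<18)&(f[...,1]>110)&(f[...,2]>50)).astype(np.uint8);k=np.zeros_like(m);k[zr[0]:zr[1],zr[2]:zr[3]]=1;m*=k
    ys,xs=np.nonzero(m);P=onz(c,np.c_[xs,ys],.009)[:,:2]
    if len(P)<50: print(n,len(P));continue
    r=least_squares(lambda q:np.hypot(*(P-q).T)-.055,P.mean(0)).x;d=np.hypot(*(P-r).T);print(n,len(P),r,d.min(),d.max())
E
```

```text
[0.4375588  0.23863455 0.1765903 ] 0.0207521459086577
t 31.55 p [0.4373 0.2385 0.1759] psi 31.33 tilt [-0.001 -0.001 -1.   ] F [-0.21  0.6  -0.6 ] op 0.0261
scene 566 [0.47805827 0.26893876] 0.04039812824395461 0.3571526585360876
top 239 [0.48313639 0.26417136] 0.049061405953297825 0.06022080548857937
```

View pics/scene_B.png

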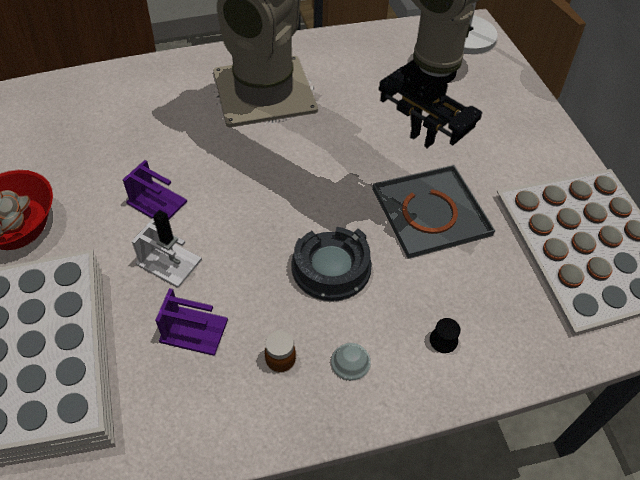

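View pics/top_B.png

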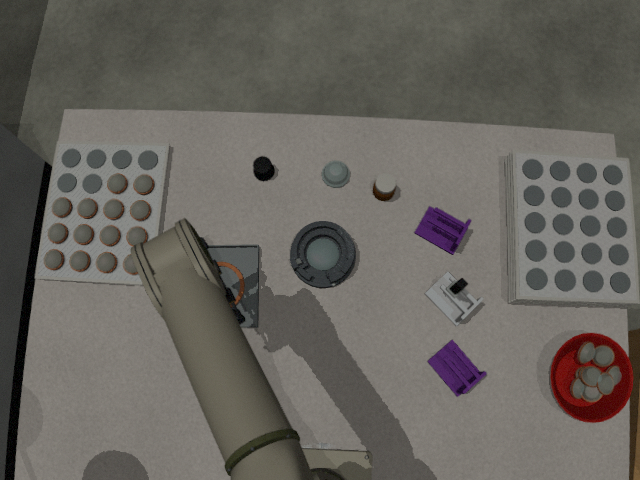

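The ring lies flat in the tray (scene (430,211)), the pick is upright in the aluminium rack (163,228), the lens is in place, and the other things are unmoved. The radius range in the top view, 49–60 mm on the floor plane, matches a flat ring. The scene-view range was spoiled by stray pixels from outside the ring. Handing in.

```bash
python3 -c "
from plant import sign_off; print(sign_off())"
```

```text
the job is handed in; nothing more can be done
None
```

The job is done and handed in at about 31.6 s of the 61 s limit; `sign_off()` reports no verdict.

- **Prying:** I took the pick from the aluminium rack and put its toe 9 mm under the ring end. I lifted that end about 16 mm, and the ring came to rest on the catch. The pick is back upright in its rack.
- **Drawing out:** I gripped the ring at about 214° of the cell and drew it roughly 14 mm towards the catch side. This met up to about 8 N, probably the rim against the 52 mm wall, so I raised it a few mm and it came free.
- **Laying down:** I set the ring on the tray floor with light contact before opening the jaws. It did not drop visibly.

**Last checks:**
- **Ring:** the top view has it flat and about 6 mm from the tray centre. Its radii read 49–60 mm on the floor plane, against 50–60 mm given. The arm hid part of the ring in that view.
- **Everything else:** by eye, the pick hangs upright, the lens is in place, the other things are unmoved, and the gripper is clear.
- **What failed or disagreed:** the last ring fit in the scene view failed because stray orange pixels got into it. The two fixed cameras' first estimates of the tray centre differed by about 11 mm, so I used the closer wrist view, (0.484, 0.271).

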